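# Change the bottle feeder over to a new run

## Robot

A 7-joint arm with a two-finger parallel gripper is mounted at the origin on the work surface. World frame = base frame: x ahead of the robot, y to its left, z up, the work surface at z = 0. Lengths are in m, angles in rad, forces in N, time in s.
With the tool pointing down it reaches from about 0.425 to 1.025 m from the base axis. Payload 9.4 kg.
Tool frame: the origin (TCP) lies at the centre of the arm's flange, where the gripper is bolted on; the fingertips stand 186 mm ahead of it and the grasp point (between the pads) lies 167 mm ahead of it; z points along the fingers, y is the line along which they close (so a half turn about z gives the same grasp; the last joint's range is limited). The gripper opens to 93 mm and grips with 3 to 60 N. Pads are 15 mm wide; open, the fingers measure 128 mm over their backs; the gripper's body (75 mm by 188 mm) begins 65 mm behind the grasp point.
Start: joints at [-1.385, 0.599, -0.003, 1.599, 0.002, 0.943, -0.08], TCP at [0.188, 0.7, 0.405] pointing down, gripper open.
Joint ranges: [-2.57, 2.57], [-0.35, 1.97], [-1.29, 1.29], [0.11, 2.56], [-1.05, 4.19], [0.11, 1.86], [-2.63, 2.63]. Speed limits (rad/s): [2.22, 2.22, 3.01, 3.01, 3.14, 3.14, 3.14].

## Interface

Orientations are given as a unit quaternion [w, x, y, z].
In Python, from bench import status, read_camera, camera_info, workorder gives the robot as it stands.
- The arm moves only by the shell command python3 -m pendant 'ROWS'. ROWS is JSON, a list of rows, each an object with "slide": the shift along the world's x, y, z in units of 0.75 m (1.0 is 0.75 m), a list of three; "angular": the turn, a rotation vector about the world's x, y, z in units of pi rad (1.0 is pi rad), a list of three; "hand": the opening, from 0 (shut) to 1 (fully open). A call has exactly 5 rows; each row is the pose to reach, as a shift and turn from the pose commanded when the call began, turning the shorter way round; what a row does not reach only later rows make up. A row lasts 1/8 s, in which the tool goes at most 62.5 mm and 10.7 degrees, less where a joint would pass 70% of its speed; a pose out of reach is approached as far as the arm can. A call with a number of a shift or a turn outside -1 to 1 is refused whole. A call with a gripper value outside its range is refused whole. The fingers move at their own pace and stop on an object; the grip force is fixed at half the most. Time passes only in rows, so rows that repeat a pose let the fingers close, or fill a call up. It gives the time, the measured TCP pose, the force, the opening and the grip force at its end, in the units of the state.
- status.sense(): the state, without advancing time (a new reading comes with each control period).
- read_camera(name): name is "side" or "top"; returns the picture (420x560x3 uint8, red, green, blue); there is no depth.
- camera_info(name): a dict with "mtx" (3x3 intrinsics, pixels), "origin" and "rotation" of the camera in the world. Camera axes: x right, y up, looking along -z (the intrinsics and any distortion apply to the point x, -y, -z); pixel columns grow to the right and rows downward; lengths in m; the calibration is good to about 2 mm. A picture is of the moment at which its call begins. camera_info takes no time and is no camera call.
- workorder.job_done(): hands the job in; it is judged then, once.
The state is a dict: "t": time; "joints": joint angles; "qvel": joint speeds; "joint_efforts": joint torques, N m; "position": TCP position; "eef_rot": TCP orientation; "contact_force": force on the tool from outside, world axes, zero at the start; "ft_torque": the same for the moment, N m; "gripper_width": finger opening in m; "finger_force": force on a finger pad.
Only numpy, scipy, OpenCV 4.12 (cv2) and the standard library are available. Lean on these libraries where they do the work, as an engineer would, in place of code of your own. Each camera call takes 0.05 s, during which the arm holds its last target. There are 200 camera calls.

## Task

Change the bottle feeder over to the new run. First clear the last run's empties off its deck, green glass bottles into the green tub and white plastic ones into the white tub; then turn the blue star wheel so that its keyway matches the key on the drive shaft and slide it fully home, down onto the flange. Finally stand every amber jar on the deck and push it into a pocket of its own in the wheel until it touches both sides, upright; leave the meter, the wash bottle and the beaker where they are.

Things in the scene. Friction and masses are not known exactly. Their poses are not given: they have to be found in the camera images.
- feeder: bench-top bottle feeder: white box 250 (x) x 260 (y) x 60 mm high with a flat stainless deck as its top, fixed to the bench. Origin at the centre of its underside, so the deck is 60 mm above it. A scanner on a post (72 mm above the deck) stands at the deck's +x +y corner, at (108, 111) mm in this frame, outside the wheel's circle
- shaft: vertical steel drive shaft in the middle of the deck; it does not turn. Dia 20 mm, 53 mm high, its top 8 mm a cone down to dia 10. Origin on the axis, on top of a drive flange (dia 56 mm, 4 mm thick, so 64 mm above the bench) on which the wheel's hub rests when home. +x points to the key
- key (a point): middle of the brass key's top, 11 mm from the shaft's axis along its +x and 26 mm above the flange. The key is 6 mm wide, runs from the flange up to here and stands out to 15 mm from the axis. A short yellow line on the flange, outside the key, points the same way
- wheel: blue star wheel with round aluminium hub, 0.4 kg, loose, lying flat on the bench. Origin on the hub's axis at its underside; +x points to the keyway. Five blue arms 36 mm wide and 14 mm thick (8 to 22 mm above the underside) reach out to 80 mm radius, at 0, 72, 144, 216, 288 degrees from +x. The straight-sided gaps between arms are five V-shaped pockets, open outwards
- keyway (a point): point in the keyway at the hub's top: 15 mm from the wheel's axis along its +x, 66 mm above its underside. Hub: dia 50 mm (grip it near the top), through bore dia 23. The keyway is 9 mm wide, reaches 17.5 mm from the axis and runs the hub's whole height; the arm over it bears a white line. If not in line with the key, the hub stops on the key, 26 mm too high
- pocket0 (a point): point on the wheel, at its underside level, 36 degrees from its +x and 64.7 mm from its axis: where a jar's axis lies (seen from above) when the jar touches both sides of that pocket; with the wheel home it is 4 mm above the deck
- pocket1 (a point): point on the wheel, at its underside level, 108 degrees from its +x and 64.7 mm from its axis: where a jar's axis lies (seen from above) when the jar touches both sides of that pocket; with the wheel home it is 4 mm above the deck
- pocket2 (a point): point on the wheel, at its underside level, 180 degrees from its +x and 64.7 mm from its axis: where a jar's axis lies (seen from above) when the jar touches both sides of that pocket; with the wheel home it is 4 mm above the deck
- pocket3 (a point): point on the wheel, at its underside level, 252 degrees from its +x and 64.7 mm from its axis: where a jar's axis lies (seen from above) when the jar touches both sides of that pocket; with the wheel home it is 4 mm above the deck
- pocket4 (a point): point on the wheel, at its underside level, 324 degrees from its +x and 64.7 mm from its axis: where a jar's axis lies (seen from above) when the jar touches both sides of that pocket; with the wheel home it is 4 mm above the deck
- amber0: full squat amber glass jar standing on the bench: glass dia 40 mm from 0 to 30 mm, orange lid dia 38 mm from 30 to 46 mm, white label, heavy base, 0.12 kg. Origin at the centre of its base, z up. May be absent (then None)
- amber1: full squat amber glass jar standing on the bench: glass dia 40 mm from 0 to 30 mm, orange lid dia 38 mm from 30 to 46 mm, white label, heavy base, 0.12 kg. Origin at the centre of its base, z up. May be absent (then None)
- amber2: full squat amber glass jar standing on the bench: glass dia 40 mm from 0 to 30 mm, orange lid dia 38 mm from 30 to 46 mm, white label, heavy base, 0.12 kg. Origin at the centre of its base, z up. May be absent (then None)
- amber3: full squat amber glass jar standing on the bench: glass dia 40 mm from 0 to 30 mm, orange lid dia 38 mm from 30 to 46 mm, white label, heavy base, 0.12 kg. Origin at the centre of its base, z up. May be absent (then None)
- amber4: full squat amber glass jar standing on the bench: glass dia 40 mm from 0 to 30 mm, orange lid dia 38 mm from 30 to 46 mm, white label, heavy base, 0.12 kg. Origin at the centre of its base, z up. May be absent (then None)
- green0: empty green glass bottle standing on the feeder's deck: body dia 34 mm and 46 mm high, open neck dia 22 mm up to 60 mm, 0.06 kg. Origin at the centre of its base, z up. May be absent (then None)
- white0: empty white plastic bottle standing on the feeder's deck: body dia 36 mm and 44 mm high, open neck dia 26 mm up to 58 mm, 0.03 kg. Origin at the centre of its base, z up. May be absent (then None)
- green1: empty green glass bottle standing on the feeder's deck: body dia 34 mm and 46 mm high, open neck dia 22 mm up to 60 mm, 0.06 kg. Origin at the centre of its base, z up. May be absent (then None)
- white1: empty white plastic bottle standing on the feeder's deck: body dia 36 mm and 44 mm high, open neck dia 26 mm up to 58 mm, 0.03 kg. Origin at the centre of its base, z up. May be absent (then None)
- tub_green: green plastic tub for green empties, fixed on the bench: 130 (x) x 170 (y) x 55 mm high outside, open on top, walls and floor 4 mm thick. Origin at the centre of its underside
- tub_white: white plastic tub for white empties, fixed on the bench: 130 (x) x 170 (y) x 55 mm high outside, open on top, walls and floor 4 mm thick. Origin at the centre of its underside
- meter: bystander: black handheld thermometer lying on the bench, 75 x 170 x 28 mm
- wash_bottle: bystander: white wash bottle with red cap and spout, dia 68 mm, 150 mm high
- beaker: bystander: glass beaker with two stirring rods, dia 70 mm, 125 mm high over the rods

How it is judged:
By the outcome, as a careful person would: the job done as asked, in the order asked, and still so for the second after the job is handed in, with the robot touching nothing.
Of green0, green1, white0, white1 only 3 to 4 are there at a start; the rules pass over those that are not, and their reading is None.
Of amber0, amber1, amber2, amber3, amber4 only 3 to 5 are there at a start; the rules pass over those that are not, and their reading is None.
At some moment in a run one of amber0, amber1, amber2, amber3, amber4 may be knocked a few centimetres aside while the robot is not near it.
It also fails if it takes over 210 s, if anything falls off the work surface, if the arm or the gripper's body presses on something with over 40 N, if the wrist force passes 120 N, or if a joint passes its speed limit or range.

## Working session

There is one attempt and no reset: what is moved stays moved. The work goes in short steps, Python scripts to look and compute and a shell command to move; the robot and the scene stay as the last step left them, time stands still between calls to the robot, and variables do not carry over. Pictures are saved under pics/ and viewed, at most 14 in all, crops included, and the job is handed in when it is done.

```bash
ls; mkdir -p pics; python3 - <<'E'
from bench import status, read_camera, camera_info, workorder
import cv2
s=status.sense(); print({k:s[k] for k in('t','position','eef_rot','gripper_width','contact_force')})
for n in('top','side'):
    i=camera_info(n); print(n,i)
    cv2.imwrite(f'pics/{n}0.png',read_camera(n)[:,:,::-1])
E
```

```text
pics
{'t': 0.0, 'position': array([0.18826753, 0.69992056, 0.40386718]), 'eef_rot': array([-4.32677964e-05,  1.30990763e-01,  9.91383288e-01, -7.71149891e-04]), 'gripper_width': 0.09304318627329893, 'contact_force': array([ 1.31037621, -0.95100657,  0.13440583])}
top {'mtx': array([[418.98668833,   0.        , 283.01008483],
       [  0.        , 418.98668833, 208.74838399],
       [  0.        ,   0.        ,   1.        ]]), 'origin': array([0.50102158, 0.03613578, 1.16913002]), 'rotation': array([ 0.71321549,  0.0245969 , -0.0217048 , -0.7001768 ])}
side {'mtx': array([[498.46014139,   0.        , 276.84860219],
       [  0.        , 498.46014139, 208.4169395 ],
       [  0.        ,   0.        ,   1.        ]]), 'origin': array([ 0.32609831, -0.8513272 ,  0.78178186]), 'rotation': array([ 0.88560661,  0.44563017, -0.06431226, -0.11392377])}
```

View pics/top0.png

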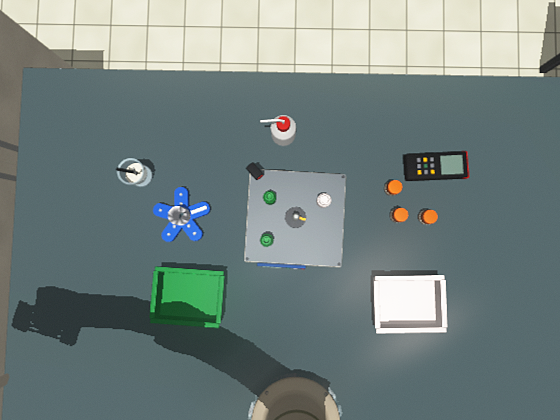

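View pics/side0.png

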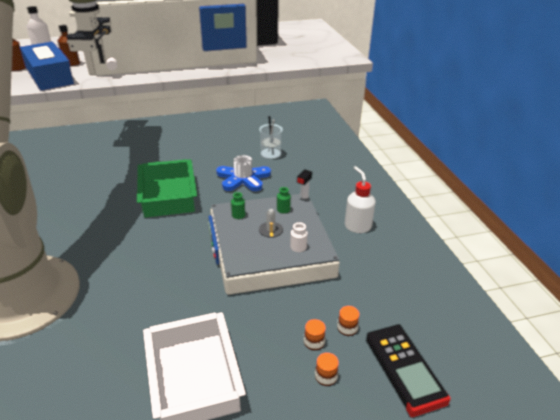

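Top view: feeder deck around (296,218), greens at (269,197) and (266,240), white at (324,200), jars at (394,187), (400,214), (429,216), wheel hub at (179,215) with its white line to (207,209), and the yellow line at (303,217). The side view shows the same: 2 greens, 1 white, 3 jars.

```bash
cat > h.py <<'E'
import numpy as np, cv2
from scipy.spatial.transform import Rotation as R
from bench import status, read_camera, camera_info
def cam(n):
    i=camera_info(n); q=i['rotation']; return i['mtx'],i['origin'],R.from_quat(np.r_[q[1:],q[0]]).as_matrix()
def proj(n,p):
    K,o,M=cam(n); c=(np.atleast_2d(p)-o)@M; c=c*[1,-1,-1]; u=c@K.T; return u[:,:2]/u[:,2:]
def ray(n,uv):
    K,o,M=cam(n); d=np.linalg.inv(K)@[uv[0],uv[1],1]; d=M@(d*[1,-1,-1]); return o,d/np.linalg.norm(d)
def atz(n,uv,z):
    o,d=ray(n,uv); return o+d*(z-o[2])/d[2]
def tri(a,b):
    (o1,d1),(o2,d2)=ray('top',a),ray('side',b)
    t=np.linalg.lstsq(np.c_[d1,-d2],o2-o1,rcond=None)[0]
    p,q=o1+d1*t[0],o2+d2*t[1]; return (p+q)/2,np.linalg.norm(p-q)
def blobs(img,lo,hi,amin=15):
    m=cv2.inRange(cv2.cvtColor(img,cv2.COLOR_RGB2HSV),lo,hi)
    n,_,st,c=cv2.connectedComponentsWithStats(m)
    return [(c[i].round(1).tolist(),st[i].tolist()) for i in range(1,n) if st[i,4]>=amin]
E
python3 - <<'E'
from h import *
C={'orange':((3,150,120),(15,255,255)),'green':((50,100,20),(80,255,255)),'blue':((105,150,60),(125,255,255)),'yel':((16,80,80),(32,255,255))}
for n in('top','side'):
    im=read_camera(n)
    for k,(a,b) in C.items(): print(n,k,blobs(im,a,b,4 if k=='yel' else 15))
t=read_camera('top')[:,:,::-1]; s=read_camera('side')[:,:,::-1]
r=lambda a,w,h:cv2.resize(a,(w,h),interpolation=cv2.INTER_CUBIC)
a=np.vstack([np.hstack([r(t[160:275,240:355],400,400),r(t[180:250,145:215],400,400)]),])
b=np.hstack([r(s[170:300,205:345],400,371),r(s[145:205,205:285],400,300)[:300]] if 0 else [r(s[170:290,205:325],400,400),r(s[145:205,210:270],400,400)])
cv2.imwrite('pics/a.png',a);cv2.imwrite('pics/b.png',b)
E
```

```text
top orange [([394.4, 186.5], [388, 180, 14, 14, 164]), ([400.5, 214.3], [394, 208, 14, 14, 161]), ([429.6, 216.4], [423, 210, 15, 14, 165])]
top green [([269.4, 197.2], [263, 191, 13, 14, 137]), ([266.3, 239.6], [260, 234, 13, 13, 129]), ([186.7, 296.8], [149, 266, 76, 63, 4102])]
top blue [([185.3, 217.6], [161, 187, 49, 55, 932]), ([161.5, 209.9], [153, 203, 20, 16, 194]), ([281.2, 265.4], [258, 263, 48, 5, 104])]
top yel [([424.8, 159.0], [423, 157, 5, 5, 23]), ([432.1, 171.1], [430, 169, 5, 5, 22]), ([418.9, 171.9], [417, 170, 5, 5, 24]), ([301.8, 218.1], [299, 216, 7, 5, 21])]
side orange [([62.6, 39.0], [59, 37, 7, 5, 29]), ([348.6, 315.4], [339, 306, 20, 20, 314]), ([314.6, 329.5], [305, 320, 20, 20, 332]), ([326.8, 364.0], [317, 353, 21, 23, 401])]
side green [([166.0, 187.4], [136, 159, 61, 58, 2997]), ([283.3, 200.0], [277, 187, 13, 26, 288]), ([237.6, 205.4], [231, 192, 14, 27, 295]), ([396.7, 347.3], [394, 346, 6, 4, 15])]
side blue [([481.3, 99.1], [367, 0, 193, 275, 34470]), ([222.9, 28.0], [201, 5, 44, 45, 1405]), ([47.8, 67.7], [21, 43, 52, 46, 1314]), ([241.6, 178.0], [217, 166, 54, 25, 615]), ([213.1, 234.3], [209, 217, 8, 35, 63])]
side yel [([105.2, 30.0], [103, 29, 5, 4, 12]), ([95.8, 32.5], [94, 31, 4, 4, 6]), ([271.0, 229.7], [269, 222, 5, 15, 56]), ([383.9, 341.8], [380, 339, 9, 7, 52]), ([404.8, 344.7], [400, 341, 10, 8, 55]), ([393.5, 357.2], [389, 354, 10, 8, 60])]
```

View pics/a.png

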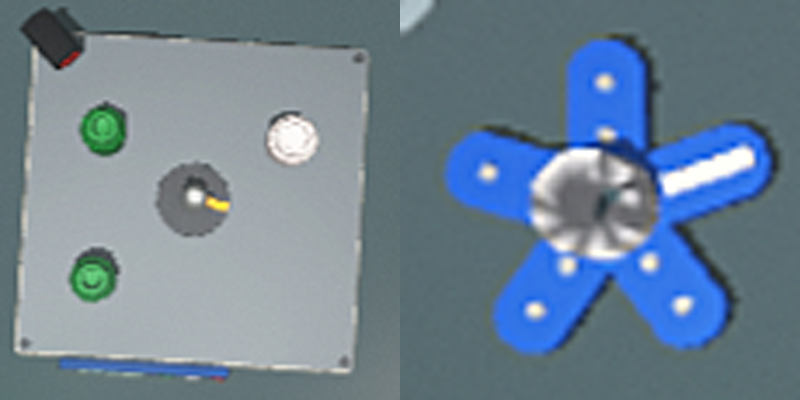

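View pics/b.png

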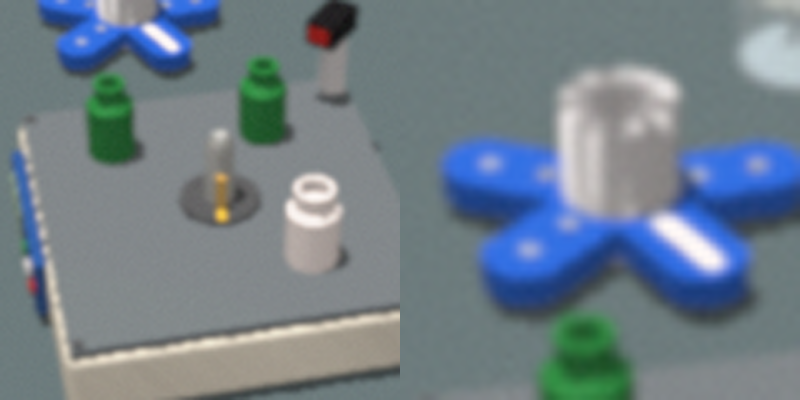

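The deck crops give neck rims (top/side): greens (269.9,197.4)/(283.6,189.8) and (266.7,240.2)/(237.4,194.6), white (324.2,199.7)/(300.1,226.4). Shaft top is (296.1,216.6)/(271,210.5) and hub top (179,215.4)/(243,159.2). Three empties and three jars in all.

```bash
python3 - <<'E'
from h import *
P={'g0':((269.9,197.4),(283.6,189.8)),'g1':((266.7,240.2),(237.4,194.6)),'w':((324.2,199.7),(300.1,226.4)),'shaft':((296.1,216.6),(271,210.5)),'hub':((179,215.4),(243,159.2)),
'a0':((394.4,186.5),(348.6,311.5)),'a1':((400.5,214.3),(314.6,325.5)),'a2':((429.6,216.4),(326.8,359))}
for k,(a,b) in P.items():
    p,e=tri(a,b); print(k,p.round(4),round(e,4))
    z={'g':.12,'w':.118,'s':.117,'h':.066,'a':.046}[k[0]]; print('   at z',atz('top',a,z).round(4),atz('side',b,z).round(4))
print('flange',atz('top',(295.5,217.5),.064))
t=read_camera('top'); hsv=cv2.cvtColor(t,cv2.COLOR_RGB2HSV)
# deck corners
for c in((244.5+5,160+9),(240+367/3.478,160+47/3.478),(240+352/3.478,160+371/3.478),(240+15/3.478,160+352/3.478)): print('corner',atz('top',c,.06).round(4))
# wheel white line
sub=hsv[200:225,188:212]; m=cv2.inRange(sub,(0,0,190),(180,90,255)); n,_,st,c=cv2.connectedComponentsWithStats(m)
print(st,c+[188,200])
a,b=atz('top',(191.4,212.4),.022),atz('top',(206.6,207.65),.022); print(np.degrees(np.arctan2(*(b-a)[1::-1])))
# wheel dots: fit pose (x,y,yaw) to blue mask by 5-fold model IoU
m=cv2.inRange(hsv,(100,110,40),(130,255,255))|0; M=np.zeros_like(m); M[180:250,145:220]=m[180:250,145:220]
k=8; Mb=cv2.resize(M[180:250,145:220],None,fx=k,fy=k,interpolation=cv2.INTER_LINEAR)>127
def cost(v):
    x,y,a=v; im=np.zeros(Mb.shape,np.uint8)
    for i in range(5):
        for z in (.022,.008):
            th=a+i*2*np.pi/5; u=np.array([np.cos(th),np.sin(th)]); w=np.array([-u[1],u[0]])
            ph=np.linspace(-np.pi/2,np.pi/2,13)
            q=[w*-.018+u*.0]+[u*(.062+.018*np.cos(f))+w*.018*np.sin(f) for f in ph]+[w*.018]
            pts=(proj('top',[[x+c[0],y+c[1],z] for c in q])+.5-[145,180])*k
            cv2.fillPoly(im,[pts.astype(int)],1)
    for z in np.linspace(.022,.066,8):
        f=np.linspace(0,6.28,40); pts=(proj('top',np.c_[x+.025*np.cos(f),y+.025*np.sin(f),0*f+z])+.5-[145,180])*k
        cv2.fillPoly(im,[pts.astype(int)],0)
    I=im>0; return -(I&Mb).sum()/(I|Mb).sum()
from scipy.optimize import minimize
c0=atz('top',(179,215.4),.066)
for a0 in(np.radians(-73),):
    r=minimize(cost,[c0[0],c0[1],a0],method='Nelder-Mead',options=dict(initial_simplex=[[c0[0],c0[1],a0],[c0[0]+.005,c0[1],a0],[c0[0],c0[1]+.005,a0],[c0[0],c0[1],a0+.1]])); print('wheel',r.x,np.degrees(r.x[2]),r.fun)
# yellow line
for uv in((301.8,218.1),): print('yellow',atz('top',uv,.066))
ym=cv2.inRange(hsv,(16,80,80),(32,255,255))[205:230,290:315]; ys,xs=np.nonzero(ym); print(sorted(zip((xs+290).tolist(),(ys+205).tolist())))
E
```

```text
g0 [0.5983 0.0743 0.1229] 0.0017
   at z [0.5978 0.0746 0.12  ] [0.6004 0.0782 0.12  ]
g1 [0.4904 0.0802 0.1235] 0.0
   at z [0.4903 0.0803 0.12  ] [0.4912 0.0851 0.12  ]
w [ 0.596  -0.0624  0.1193] 0.0031
   at z [ 0.5946 -0.0622  0.118 ] [ 0.5981 -0.061   0.118 ]
shaft [0.5512 0.0078 0.1191] 0.0009
   at z [0.5508 0.0078 0.117 ] [0.5523 0.0104 0.117 ]
hub [0.5507 0.3132 0.0742] 0.0008
   at z [0.5507 0.3153 0.066 ] [0.5538 0.3266 0.066 ]
a0 [ 0.6392 -0.2561  0.0507] 0.0009
   at z [ 0.6402 -0.2574  0.046 ] [ 0.6407 -0.2522  0.046 ]
a1 [ 0.5647 -0.2724  0.0505] 0.0012
   at z [ 0.5655 -0.2738  0.046 ] [ 0.5656 -0.2688  0.046 ]
a2 [ 0.5608 -0.3498  0.0516] 0.0004
   at z [ 0.5613 -0.3517  0.046 ] [ 0.5624 -0.3459  0.046 ]
flange [0.55091774 0.00794102 0.064     ]
corner [0.6784 0.1328 0.06  ]
corner [ 0.6709 -0.1235  0.06  ]
corner [ 0.424  -0.1144  0.06  ]
corner [0.4335 0.1406 0.06  ]
[[  0   0  24  25 536]
 [  3   6  16   8  63]
 [  0  24   1   1   1]] [[199.65298507 212.28544776]
 [198.38095238 209.38095238]
 [188.         224.        ]]
-71.50605846099575
wheel [ 0.552144    0.32190625 -1.20668191] -69.13778068135072 -0.834472250438637
yellow [ 0.54955133 -0.00862563  0.066     ]
[(299, 216), (299, 217), (299, 218), (300, 216), (300, 217), (300, 218), (300, 219), (301, 217), (301, 218), (301, 219), (302, 217), (302, 218), (302, 219), (303, 218), (303, 219), (303, 220), (304, 218), (304, 219), (304, 220), (305, 218), (305, 219)]
```

```bash
A='x'; python3 -m pendant '[{"slide":[0.2,-0.3,0],"angular":[0,0,0.0836],"hand":0.7},{"slide":[0.2,-0.3,0],"angular":[0,0,0.0836],"hand":0.7},{"slide":[0.2,-0.3,0],"angular":[0,0,0.0836],"hand":0.7},{"slide":[0.2,-0.3,0],"angular":[0,0,0.0836],"hand":0.7},{"slide":[0.2,-0.3,0],"angular":[0,0,0.0836],"hand":0.7}]'
python3 - <<'E'
from h import *
for n,c in(('green',[(153,264),(227,268),(223,327),(149,322)]),('white',[(374,276),(445,274),(447,331),(375,333)])):
    p=np.array([atz('top',u,.055) for u in c]); print(n,p.round(3).tolist(),p.mean(0))
print(status.sense()['joints'])
E
```

```text
t: 0.98
position: [0.3409, 0.4716, 0.4051]
eef_rot: [0.001, 0.002, 1.0, -0.001]
contact_force: [-0.2, 0.3, 0.5]
gripper_width: 0.0648
finger_force: 0.0
green [[0.421, 0.382, 0.055], [0.415, 0.186, 0.055], [0.261, 0.193, 0.055], [0.27, 0.387, 0.055]] [0.3417506  0.28714839 0.055     ]
white [[0.401, -0.202, 0.055], [0.41, -0.388, 0.055], [0.262, -0.393, 0.055], [0.253, -0.205, 0.055]] [ 0.33145394 -0.29694166  0.055     ]
[-0.98628     0.42837924 -0.07927879  1.93019209  0.04872518  0.78530842
  0.47289494]
```

```bash
python3 -m pendant '[{"slide":[0.2,-0.3,0],"angular":[0,0,0],"hand":0.7},{"slide":[0.2,-0.3,0],"angular":[0,0,0],"hand":0.7},{"slide":[0.2,-0.3,0],"angular":[0,0,0],"hand":0.7},{"slide":[0.2,-0.3,0],"angular":[0,0,0],"hand":0.7},{"slide":[0.2,-0.3,0],"angular":[0,0,0],"hand":0.7}]' | head -2
python3 -m pendant '[{"slide":[0.1467,-0.233,0],"angular":[0,0,0],"hand":0.7},{"slide":[0.1467,-0.233,0],"angular":[0,0,0],"hand":0.7},{"slide":[0.1467,-0.233,0],"angular":[0,0,0],"hand":0.7},{"slide":[0.1467,-0.233,0],"angular":[0,0,0],"hand":0.7},{"slide":[0.1467,-0.233,-0.08],"angular":[0,0,0],"hand":0.7}]'
python3 - <<'E'
from h import *
t=read_camera('top')[:,:,::-1]; s=read_camera('side')[:,:,::-1]
cv2.imwrite('pics/c.png',np.hstack([cv2.resize(t[150:250,220:320],(400,400),interpolation=2),cv2.resize(s[110:230,220:340],(400,400),interpolation=2)]))
print(status.sense()['position'])
E
```

```text
t: 1.6
position: [0.4903, 0.2472, 0.4049]
t: 2.22
position: [0.6008, 0.0748, 0.3475]
eef_rot: [0.005, 0.001, 1.0, 0.001]
contact_force: [-0.1, 0.7, -1.2]
gripper_width: 0.0654
finger_force: 0.0
[0.59676317 0.07622708 0.34023519]
```

View pics/c.png

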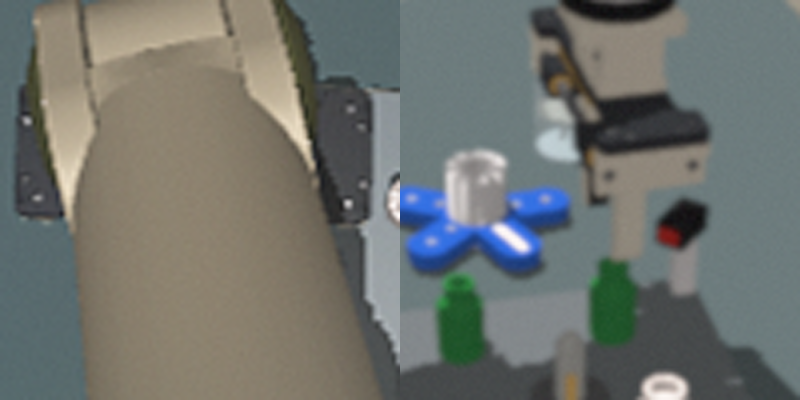

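The arm hides the top view. In the side view the gripper stands right above the far green bottle, with the near finger in line with it.

```bash
python3 -m pendant '[{"slide":[0,0,-0.05],"angular":[0,0,0],"hand":0.7},{"slide":[0,0,-0.11],"angular":[0,0,0],"hand":0.7},{"slide":[0,0,-0.11],"angular":[0,0,0],"hand":0.7},{"slide":[0,0,-0.11],"angular":[0,0,0],"hand":0.2},{"slide":[0,0,-0.11],"angular":[0,0,0],"hand":0.2}]'
python3 -m pendant '[{"slide":[0,0,0],"angular":[0,0,0],"hand":0.2},{"slide":[0,0,0],"angular":[0,0,0],"hand":0.2},{"slide":[0,0,0.08],"angular":[0,0,0],"hand":0.2},{"slide":[0,0,0.14],"angular":[0,0,0],"hand":0.2},{"slide":[0,0,0.14],"angular":[0,0,0],"hand":0.2}]'
```

```text
t: 2.95
position: [0.5989, 0.0757, 0.2645]
eef_rot: [0.001, -0.0, 1.0, 0.0]
contact_force: [0.4, 0.3, 0.6]
gripper_width: 0.0499
finger_force: 0.0
t: 3.58
position: [0.599, 0.0752, 0.3709]
eef_rot: [0.003, 0.0, 1.0, 0.001]
contact_force: [0.4, 0.1, -2.1]
gripper_width: 0.0337
finger_force: 30.0
```

```bash
python3 -m pendant '[{"slide":[-0.297,0.241,0.01],"angular":[0,0,0],"hand":0.2},{"slide":[-0.297,0.241,0.01],"angular":[0,0,0],"hand":0.2},{"slide":[-0.297,0.241,0.01],"angular":[0,0,0],"hand":0.2},{"slide":[-0.297,0.241,0.01],"angular":[0,0,0],"hand":0.2},{"slide":[-0.297,0.241,0.01],"angular":[0,0,0],"hand":0.2}]'
python3 -m pendant '[{"slide":[0,0,-0.02],"angular":[0,0,0],"hand":0.2},{"slide":[0,0,-0.1],"angular":[0,0,0],"hand":0.2},{"slide":[0,0,-0.17],"angular":[0,0,0],"hand":0.2},{"slide":[0,0,-0.215],"angular":[0,0,0],"hand":0.2},{"slide":[0,0,-0.215],"angular":[0,0,0],"hand":0.2}]'
```

```text
t: 4.2
position: [0.373, 0.2574, 0.3742]
eef_rot: [-0.001, -0.001, 1.0, -0.0]
contact_force: [0.6, -0.4, -0.7]
gripper_width: 0.0335
finger_force: 30.0
t: 4.82
position: [0.3749, 0.2556, 0.2112]
eef_rot: [-0.002, -0.0, 1.0, -0.002]
contact_force: [-0.1, -0.2, -0.1]
gripper_width: 0.033
finger_force: 30.0
```

```bash
python3 -m pendant '[{"slide":[0,0,0],"angular":[0,0,0],"hand":0.5},{"slide":[0,0,0],"angular":[0,0,0],"hand":0.5},{"slide":[0,0,0.08],"angular":[0,0,0],"hand":0.5},{"slide":[0,0,0.16],"angular":[0,0,0],"hand":0.5},{"slide":[0,0,0.2],"angular":[0,0,0],"hand":0.7}]'
python3 -m pendant '[{"slide":[0.153,-0.233,0.02],"angular":[0,0,0],"hand":0.7},{"slide":[0.153,-0.233,0.02],"angular":[0,0,0],"hand":0.7},{"slide":[0.153,-0.233,0.02],"angular":[0,0,0],"hand":0.7},{"slide":[0.153,-0.233,0.02],"angular":[0,0,0],"hand":0.7},{"slide":[0.153,-0.233,0],"angular":[0,0,0],"hand":0.7}]'
python3 - <<'E'
from h import *
s=read_camera('side'); print(blobs(s,(50,100,20),(80,255,255)))
print(status.sense()['position'])
E
```

```text
t: 5.45
position: [0.3755, 0.2558, 0.3677]
eef_rot: [0.002, 0.0, 1.0, 0.002]
contact_force: [0.2, 0.2, -0.3]
gripper_width: 0.0523
finger_force: 0.0
t: 6.08
position: [0.4913, 0.0789, 0.3657]
eef_rot: [0.003, 0.002, 1.0, 0.0]
contact_force: [0.4, 0.2, -0.1]
gripper_width: 0.0649
finger_force: 0.0
[([166.1, 187.4], [137, 159, 60, 58, 2975]), ([237.7, 205.7], [231, 192, 14, 27, 303]), ([396.6, 347.1], [394, 345, 6, 5, 18])]
[0.49022078 0.07986799 0.3635807 ]
```

```bash
python3 -m pendant '[{"slide":[0,0,-0.07],"angular":[0,0,0],"hand":0.7},{"slide":[0,0,-0.135],"angular":[0,0,0],"hand":0.7},{"slide":[0,0,-0.135],"angular":[0,0,0],"hand":0.7},{"slide":[0,0,-0.135],"angular":[0,0,0],"hand":0.2},{"slide":[0,0,-0.135],"angular":[0,0,0],"hand":0.2}]' | head -2
python3 -m pendant '[{"slide":[0,0,0],"angular":[0,0,0],"hand":0.2},{"slide":[0,0,0],"angular":[0,0,0],"hand":0.2},{"slide":[0,0,0.08],"angular":[0,0,0],"hand":0.2},{"slide":[0,0,0.14],"angular":[0,0,0],"hand":0.2},{"slide":[0,0,0.14],"angular":[0,0,0],"hand":0.2}]'
python3 -m pendant '[{"slide":[-0.22,0.313,0.01],"angular":[0,0,0],"hand":0.2},{"slide":[-0.22,0.313,0.01],"angular":[0,0,0],"hand":0.2},{"slide":[-0.22,0.313,0.01],"angular":[0,0,0],"hand":0.2},{"slide":[-0.22,0.313,0.01],"angular":[0,0,0],"hand":0.2},{"slide":[-0.22,0.313,0.01],"angular":[0,0,0],"hand":0.2}]'
```

```text
t: 6.75
position: [0.4908, 0.0815, 0.2644]
t: 7.38
position: [0.4909, 0.0813, 0.3704]
eef_rot: [0.003, 0.0, 1.0, 0.001]
contact_force: [-0.2, 0.4, -1.8]
gripper_width: 0.0335
finger_force: 30.0
t: 8.0
position: [0.3231, 0.3181, 0.374]
eef_rot: [-0.001, -0.001, 1.0, -0.0]
contact_force: [0.9, 0.9, -0.6]
gripper_width: 0.0334
finger_force: 30.0
```

```bash
python3 -m pendant '[{"slide":[0,0,-0.02],"angular":[0,0,0],"hand":0.2},{"slide":[0,0,-0.1],"angular":[0,0,0],"hand":0.2},{"slide":[0,0,-0.17],"angular":[0,0,0],"hand":0.2},{"slide":[0,0,-0.215],"angular":[0,0,0],"hand":0.2},{"slide":[0,0,-0.215],"angular":[0,0,0],"hand":0.2}]' | head -4
python3 -m pendant '[{"slide":[0,0,0],"angular":[0,0,0],"hand":0.5},{"slide":[0,0,0],"angular":[0,0,0],"hand":0.5},{"slide":[0,0,0.08],"angular":[0,0,0],"hand":0.5},{"slide":[0,0,0.16],"angular":[0,0,0],"hand":0.5},{"slide":[0,0,0.2],"angular":[0,0,0],"hand":0.7}]' | head -2
python3 -m pendant '[{"slide":[0.2,-0.3,0],"angular":[0,0,0],"hand":0.7},{"slide":[0.2,-0.3,0],"angular":[0,0,0],"hand":0.7},{"slide":[0.2,-0.3,0],"angular":[0,0,0],"hand":0.7},{"slide":[0.2,-0.3,0],"angular":[0,0,0],"hand":0.7},{"slide":[0.2,-0.3,0],"angular":[0,0,0],"hand":0.7}]' | head -2
python3 -m pendant '[{"slide":[0.16,-0.203,0],"angular":[0,0,0],"hand":0.7},{"slide":[0.16,-0.203,0],"angular":[0,0,0],"hand":0.7},{"slide":[0.16,-0.203,0],"angular":[0,0,0],"hand":0.7},{"slide":[0.16,-0.203,0],"angular":[0,0,0],"hand":0.7},{"slide":[0.16,-0.203,0],"angular":[0,0,0],"hand":0.7}]'
```

```text
t: 8.62
position: [0.3246, 0.3155, 0.211]
eef_rot: [-0.002, -0.0, 1.0, -0.002]
contact_force: [-0.2, -0.5, -0.2]
t: 9.25
position: [0.3253, 0.3158, 0.3677]
t: 9.88
position: [0.4766, 0.0873, 0.3651]
t: 10.5
position: [0.5948, -0.0613, 0.3644]
eef_rot: [0.0, 0.001, 1.0, 0.0]
contact_force: [0.4, 0.6, 0.8]
gripper_width: 0.0651
finger_force: 0.0
```

```bash
python3 -m pendant '[{"slide":[0,0,-0.07],"angular":[0,0,0],"hand":0.7},{"slide":[0,0,-0.138],"angular":[0,0,0],"hand":0.7},{"slide":[0,0,-0.138],"angular":[0,0,0],"hand":0.7},{"slide":[0,0,-0.138],"angular":[0,0,0],"hand":0.2},{"slide":[0,0,-0.138],"angular":[0,0,0],"hand":0.2}]' | head -2
python3 -m pendant '[{"slide":[0,0,0],"angular":[0,0,0],"hand":0.2},{"slide":[0,0,0],"angular":[0,0,0],"hand":0.2},{"slide":[0,0,0.08],"angular":[0,0,0],"hand":0.2},{"slide":[0,0,0.14],"angular":[0,0,0],"hand":0.2},{"slide":[-0.05,-0.04,0.15],"angular":[0,0,0],"hand":0.2}]'
python3 -m pendant '[{"slide":[-0.277,-0.25,0],"angular":[0,0,0],"hand":0.2},{"slide":[-0.277,-0.25,0],"angular":[0,0,0],"hand":0.2},{"slide":[-0.277,-0.25,0],"angular":[0,0,0],"hand":0.2},{"slide":[-0.277,-0.25,0],"angular":[0,0,0],"hand":0.2},{"slide":[-0.277,-0.25,0],"angular":[0,0,0],"hand":0.2}]'
python3 -m pendant '[{"slide":[0,0,-0.02],"angular":[0,0,0],"hand":0.2},{"slide":[0,0,-0.1],"angular":[0,0,0],"hand":0.2},{"slide":[0,0,-0.17],"angular":[0,0,0],"hand":0.2},{"slide":[0,0,-0.213],"angular":[0,0,0],"hand":0.2},{"slide":[0,0,-0.213],"angular":[0,0,0],"hand":0.2}]'
```

```text
t: 11.12
position: [0.5959, -0.0607, 0.2623]
t: 11.75
position: [0.5599, -0.0895, 0.376]
eef_rot: [0.004, -0.002, 1.0, 0.0]
contact_force: [-0.3, -1.6, -1.2]
gripper_width: 0.035
finger_force: 30.0
t: 12.38
position: [0.3472, -0.2804, 0.373]
eef_rot: [-0.0, 0.002, 1.0, -0.0]
contact_force: [0.1, -0.1, -0.2]
gripper_width: 0.0354
finger_force: 30.0
t: 13.0
position: [0.3499, -0.2784, 0.2113]
eef_rot: [-0.002, -0.0, 1.0, 0.001]
contact_force: [-0.2, -0.8, 1.1]
gripper_width: 0.0355
finger_force: 30.0
```

```bash
python3 -m pendant '[{"slide":[0,0,0],"angular":[0,0,0],"hand":0.5},{"slide":[0,0,0],"angular":[0,0,0],"hand":0.5},{"slide":[0,0,0.08],"angular":[0,0,0],"hand":0.5},{"slide":[0,0,0.16],"angular":[0,0,0],"hand":0.5},{"slide":[0,0,0.24],"angular":[0,0,0],"hand":0.8}]'
python3 - <<'E'
from h import *
T=np.mean([read_camera('top').astype(float) for _ in range(4)],0)
S=np.mean([read_camera('side').astype(float) for _ in range(4)],0)
np.savez('im.npz',T=T,S=S)
t,s=[cv2.cvtColor(x.astype(np.uint8),cv2.COLOR_RGB2BGR) for x in(T,S)]
r=lambda a:cv2.resize(a,(400,300),interpolation=cv2.INTER_CUBIC)
cv2.imwrite('pics/d.png',np.vstack([np.hstack([r(t[203:233,276:316]),r(t[180:255,135:235])]),np.hstack([r(s[203:245,245:301]),r(s[140:200,205:285])])]))
E
```

```text
t: 13.62
position: [0.3495, -0.2783, 0.396]
eef_rot: [0.001, 0.0, 1.0, -0.001]
contact_force: [-0.1, -0.5, -0.5]
gripper_width: 0.0526
finger_force: 0.0
```

View pics/d.png

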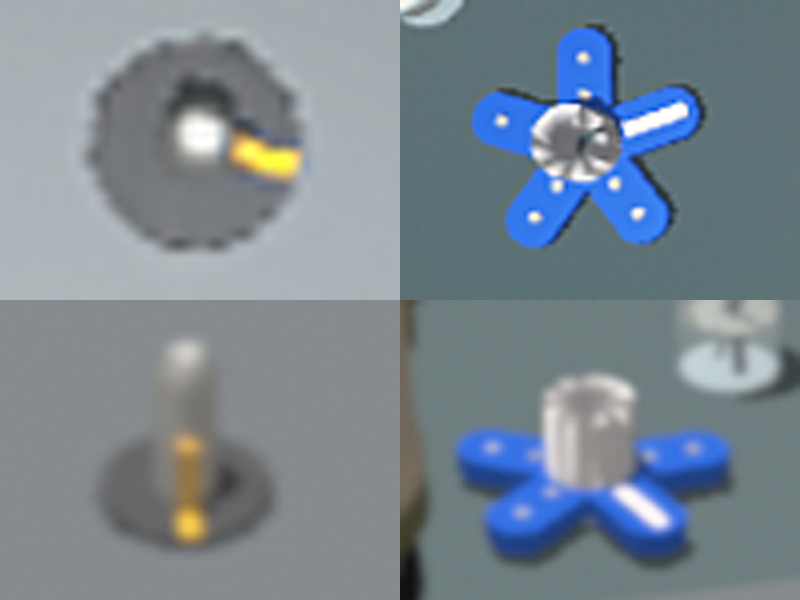

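Both key and keyway point roughly towards -y. The yellow line's outer end is at about (305.4,218.5), the flange centre at about (295.2,216.7). The wheel's white arm is up-right of its hub, and the dots on the other four arms are clear.

```bash
cat > wheel.py <<'E'
from h import *
from scipy.optimize import least_squares
def dots(T,box,n=4):
    # T float rgb; white dots inside blue: weighted centroid of min(R)-background
    x0,y0,x1,y1=box; k=6
    a=cv2.resize(T[y0:y1,x0:x1].astype(np.float32),None,fx=k,fy=k,interpolation=cv2.INTER_CUBIC)
    m=((a[:,:,0]>95)).astype(np.uint8); nn,l,st,c=cv2.connectedComponentsWithStats(m)
    return [(((c[i]+.5)/k-.5+[x0,y0]).round(2),st[i,4]/k/k) for i in range(1,nn) if 1.5<st[i,4]/k/k<120]
E
python3 - <<'E'
from wheel import *
d=np.load('im.npz'); T,S=d['T'],d['S']
for c,a in dots(T,(148,180,215,250)): print('top dot',c,round(a,1),atz('top',c,.022).round(4)[:2])
for c,a in dots(S,(212,150,280,196)): print('side dot',c,round(a,1),atz('side',c,.022).round(4)[:2])
# flange
def ell(I,n,box,thr):
    x0,y0,x1,y1=box;k=6
    a=cv2.resize(I[y0:y1,x0:x1].astype(np.float32),None,fx=k,fy=k,interpolation=cv2.INTER_CUBIC)
    m=(a[:,:,2]<thr).astype(np.uint8); cs,_=cv2.findContours(m,cv2.RETR_EXTERNAL,cv2.CHAIN_APPROX_NONE)
    c=max(cs,key=cv2.contourArea); h=cv2.convexHull(c)
    e=cv2.fitEllipse(h); p=(np.array(e[0])+.5)/k-.5+[x0,y0]; print(n,'flange',p,np.array(e[1])/k,atz(n,p,.064))
bg=T[225:235,280:290,2].mean(); fl=T[222:225,292:296,2].mean(); print(bg,fl); ell(T,'top',(278,200,314,236),(bg+fl)/2)
bg=S[240:245,250:256,2].mean(); fl=S[232:234,262:266,2].mean(); print(bg,fl); ell(S,'side',(250,222,292,246),(bg+fl)/2)
# yellow
for n,I,b in(('top',T,(292,210,310,225)),('side',S,(262,220,280,242))):
    k=6;x0,y0,x1,y1=b;a=cv2.resize(I[y0:y1,x0:x1].astype(np.float32),None,fx=k,fy=k,interpolation=cv2.INTER_CUBIC)
    m=(a[:,:,0]-a[:,:,2]>60); ys,xs=np.nonzero(m); X=(xs+.5)/k-.5+x0;Y=(ys+.5)/k-.5+y0
    if n=='top': sel=X>303
    else: sel=Y>231.5
    p=(X[sel].mean(),Y[sel].mean()); print(n,'yellow outer',p,atz(n,p,.0645),X.max(),Y.max())
E
```

```text
top dot [148.9 181.3] 11.1 [0.6453 0.4128]
top dot [169.66 196.21] 56.6 [0.6051 0.354 ]
top dot [187.47 186.53] 2.2 [0.6327 0.3059]
top dot [189.99 190.47] 6.9 [0.6219 0.2986]
top dot [180.38 193.97] 10.4 [0.6118 0.3247]
top dot [196.54 200.36] 33.9 [0.595  0.2797]
top dot [205.43 214.94] 47.7 [0.5553 0.254 ]
top dot [180.59 202.99] 9.0 [0.5869 0.3233]
top dot [198.35 209.46] 78.5 [0.57   0.2739]
top dot [154.95 214.11] 17.9 [0.555  0.3926]
top dot [159.94 209.76] 10.4 [0.5672 0.3794]
top dot [164.26 226.03] 7.1 [0.5228 0.3659]
top dot [188.23 225.49] 12.1 [0.5255 0.3002]
top dot [203.9  233.11] 11.8 [0.5055 0.2566]
top dot [180.61 232.71] 9.9 [0.5054 0.3204]
top dot [194.01 232.97] 12.3 [0.5054 0.2837]
top dot [159.71 234.71] 3.2 [0.4989 0.3774]
top dot [168.25 233.9 ] 10.9 [0.5015 0.3541]
top dot [184.71 233.86] 1.6 [0.5025 0.3091]
top dot [174.88 239.77] 6.1 [0.4858 0.3354]
top dot [200.21 239.98] 2.8 [0.4866 0.2661]
side dot [223.03 169.  ] 9.2 [0.5011 0.3594]
side dot [263.17 169.22] 9.1 [0.6123 0.3307]
side dot [254.29 170.64] 8.6 [0.5859 0.3293]
side dot [228.95 181.93] 10.1 [0.5051 0.2893]
185.845 127.0625
top flange [295.07203929 216.84667206] [21.75462087 21.91199748] [0.55262265 0.00909908 0.064     ]
141.69166666666666 101.6875
side flange [270.56969198 229.53945414] [16.69246292 25.08177694] [0.55116507 0.00879633 0.064     ]
top yellow outer (np.float64(304.13842398884236), np.float64(218.7792887029289)) [ 0.54793821 -0.01488016  0.0645    ] 305.5833333333333 220.41666666666666
side yellow outer (np.float64(271.0777182235835), np.float64(233.8625574272588)) [ 0.5482429  -0.00715569  0.0645    ] 273.0833333333333 236.25
```

```bash
python3 - <<'E'
import numpy as np
from scipy.optimize import least_squares
for n,D in(('top',{1:(.6118,.3247),2:(.5672,.3794),3:(.5015,.3541),4:(.5054,.2837)}),('side',{1:(.6123,.3307),3:(.5011,.3594),4:(.5051,.2893)})):
    f=lambda v:np.concatenate([[v[0]+v[3]*np.cos(v[2]+k*1.256637)-p[0],v[1]+v[3]*np.sin(v[2]+k*1.256637)-p[1]] for k,p in D.items()])
    r=least_squares(f,[.552,.322,-1.2,.06]); print(n,r.x,np.degrees(r.x[2]),abs(r.fun).max())
E
```

```text
top [ 0.55187344  0.32149213 -1.202351    0.05995513] -68.8896377609994 7.939994649686088e-05
side [ 0.55189937  0.32718447 -1.19881075  0.06028858] -68.6867963988437 0.0003431075973900355
```

```bash
python3 -m pendant '[{"slide":[0.269,0.203,0],"angular":[0,0,0],"hand":0.8},{"slide":[0.269,0.203,0],"angular":[0,0,0],"hand":0.8},{"slide":[0.269,0.203,0],"angular":[0,0,0],"hand":0.8},{"slide":[0.269,0.203,0],"angular":[0,0,0],"hand":0.8},{"slide":[0.269,0.203,0],"angular":[0,0,0],"hand":0.8}]' | head -2
python3 -m pendant '[{"slide":[0,0.3,0],"angular":[0,0,0],"hand":0.8},{"slide":[0,0.3,0],"angular":[0,0,0],"hand":0.8},{"slide":[0,0.3,0],"angular":[0,0,0],"hand":0.8},{"slide":[0,0.3,0],"angular":[0,0,0],"hand":0.8},{"slide":[0,0.3,0],"angular":[0,0,0],"hand":0.8}]' | head -2
python3 -m pendant '[{"slide":[0,0.3,0],"angular":[0,0,0],"hand":0.8},{"slide":[0,0.3,0],"angular":[0,0,0],"hand":0.8},{"slide":[0,0.3,0],"angular":[0,0,0],"hand":0.8},{"slide":[0,0.3,0],"angular":[0,0,0],"hand":0.8},{"slide":[0,0.3,-0.08],"angular":[0,0,0],"hand":0.8}]' 
python3 - <<'E'
from h import *
s=cv2.cvtColor(read_camera('side'),cv2.COLOR_RGB2BGR); cv2.imwrite('pics/e.png',cv2.resize(s[70:210,180:320],(560,560),interpolation=2))
print(status.sense()['position'])
E
```

```text
t: 14.65
position: [0.555, -0.1223, 0.3908]
t: 15.28
position: [0.5512, 0.1012, 0.3915]
t: 15.9
position: [0.5529, 0.3262, 0.3345]
eef_rot: [0.003, -0.001, 1.0, 0.002]
contact_force: [0.3, -1.0, -1.9]
gripper_width: 0.0743
finger_force: 0.0
[0.55058657 0.32250335 0.32460535]
```

View pics/e.png

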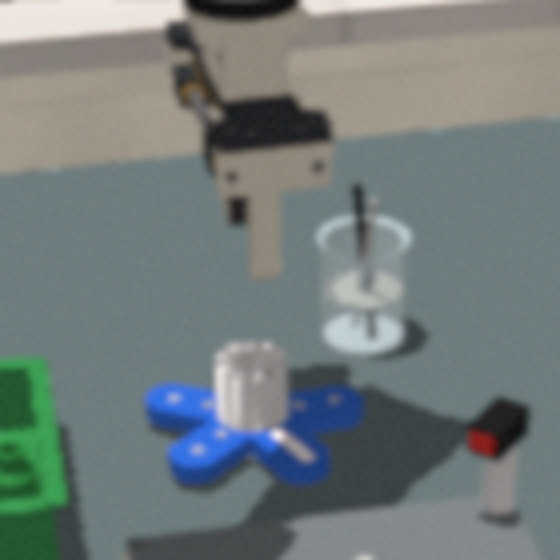

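The gripper is above the hub and the near fingertip is at about (246,139) in the side image. I'll check the calibration against it.

```bash
python3 - <<'E'
from h import *
for y in(.3225-.0545,.3225-.037): print(proj('side',[[.5506,y,.1386]]))
E
python3 -m pendant '[{"slide":[0,0,-0.07],"angular":[0,0,0],"hand":0.8},{"slide":[0,0,-0.145],"angular":[0,0,0],"hand":0.8},{"slide":[0,0,-0.145],"angular":[0,0,0],"hand":0.8},{"slide":[0,0,-0.145],"angular":[0,0,0],"hand":0.8},{"slide":[0,0,-0.145],"angular":[0,0,0],"hand":0.8}]'
```

```text
[[245.67722433 146.56500081]]
[[244.27600418 143.36726581]]
t: 16.58
position: [0.5527, 0.3235, 0.2266]
eef_rot: [0.001, 0.0, 1.0, 0.001]
contact_force: [0.4, -0.2, 1.0]
gripper_width: 0.0744
finger_force: 0.0
```

```bash
python3 -m pendant '[{"slide":[0,0,-0.004],"angular":[0,0,0],"hand":0.4},{"slide":[0,0,-0.004],"angular":[0,0,0],"hand":0.4},{"slide":[0,0,-0.004],"angular":[0,0,0],"hand":0.4},{"slide":[0,0,-0.004],"angular":[0,0,0],"hand":0.4},{"slide":[0,0,-0.004],"angular":[0,0,0],"hand":0.4}]'
python3 - <<'E'
from h import *
print(status.sense()['position'],status.sense()['contact_force'])
from wheel import dots
for c,a in dots(read_camera('side').astype(float),(212,150,280,196)): print('side dot',c,round(a,1),atz('side',c,.022).round(4)[:2])
E
```

```text
t: 17.2
position: [0.5519, 0.3237, 0.2213]
eef_rot: [0.0, 0.0, 1.0, 0.0]
contact_force: [-1.7, -0.8, 6.2]
gripper_width: 0.0494
finger_force: 30.0
[0.55190416 0.32366167 0.22133289] [-1.65560814 -0.8052331   6.20665842]
side dot [222.99 169.  ] 8.9 [0.501  0.3594]
side dot [228.96 181.93] 10.0 [0.5052 0.2893]
side dot [278.65 194.21] 4.8 [0.6226 0.199 ]
```

```bash
python3 -m pendant '[{"slide":[0,0,0.04],"angular":[0,0,0],"hand":0.4},{"slide":[0,0,0.1],"angular":[0,0,0],"hand":0.4},{"slide":[0,0,0.16],"angular":[0,0,0],"hand":0.4},{"slide":[0,0,0.2],"angular":[0,0,0],"hand":0.4},{"slide":[0,0,0.2],"angular":[0,0,0],"hand":0.4}]'
python3 -m pendant '[{"slide":[0,-0.06,0],"angular":[0,0,-0.04],"hand":0.4},{"slide":[0,-0.12,0],"angular":[0,0,-0.08],"hand":0.4},{"slide":[0,-0.18,0],"angular":[0,0,-0.12],"hand":0.4},{"slide":[0,-0.24,0],"angular":[0,0,-0.16],"hand":0.4},{"slide":[0,-0.28,0],"angular":[0,0,-0.178],"hand":0.4}]' | head -4
python3 -m pendant '[{"slide":[0,-0.05,0],"angular":[0,0,0],"hand":0.4},{"slide":[0,-0.1,0],"angular":[0,0,0],"hand":0.4},{"slide":[0,-0.139,0],"angular":[0,0,0],"hand":0.4},{"slide":[0,-0.139,0],"angular":[0,0,0],"hand":0.4},{"slide":[0,-0.139,0],"angular":[0,0,0],"hand":0.4}]'
python3 - <<'E'
from h import *
S=np.mean([read_camera('side').astype(float) for _ in range(3)],0).astype(np.uint8); T=read_camera('top')
s,t=[cv2.cvtColor(x,cv2.COLOR_RGB2BGR) for x in(S,T)]
cv2.imwrite('pics/f.png',np.hstack([cv2.resize(s[150:260,215:325],(400,400),interpolation=2),cv2.resize(t[150:270,235:355],(400,400),interpolation=2)]))
x=status.sense();print(x['position'],x['eef_rot'])
E
```

```text
t: 17.88
position: [0.5521, 0.3237, 0.3725]
eef_rot: [0.001, 0.0, 1.0, 0.001]
contact_force: [0.5, 0.3, -4.6]
gripper_width: 0.0491
finger_force: 30.0
t: 18.5
position: [0.5511, 0.1112, 0.3688]
eef_rot: [-0.001, 0.278, 0.961, -0.001]
contact_force: [0.6, 0.1, -4.0]
t: 19.12
position: [0.5516, 0.0099, 0.3696]
eef_rot: [-0.001, 0.276, 0.961, -0.0]
contact_force: [-0.9, 0.4, -3.0]
gripper_width: 0.0489
finger_force: 30.0
[0.55182864 0.01042314 0.37053498] [-3.08686706e-04  2.75254140e-01  9.61371449e-01  1.32289311e-05]
```

View pics/f.png

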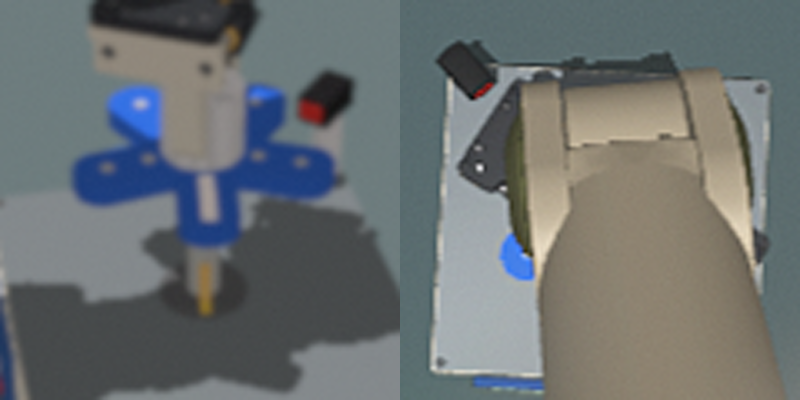

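The side view shows the wheel over the shaft with its white line directly above the yellow key line, both at crop x≈206. The top view is hidden by the arm.

```bash
python3 -m pendant '[{"slide":[0,0,-0.02],"angular":[0,0,0],"hand":0.4},{"slide":[0,0,-0.035],"angular":[0,0,0],"hand":0.4},{"slide":[0,0,-0.045],"angular":[0,0,0],"hand":0.4},{"slide":[0,0,-0.053],"angular":[0,0,0],"hand":0.4},{"slide":[0,0,-0.053],"angular":[0,0,0],"hand":0.4}]'
python3 -c "
from bench import status;s=status.sense();print(s['position'],s['contact_force'],s['ft_torque'])"
```

```text
t: 19.95
position: [0.5518, 0.0094, 0.3307]
eef_rot: [-0.0, 0.276, 0.961, -0.0]
contact_force: [0.1, 0.9, -3.6]
gripper_width: 0.049
finger_force: 30.0
[0.55180908 0.00937076 0.33071214] [ 0.13700079  0.90498759 -3.61078271] [-2.13415241e-02 -8.21205981e-05  4.27193864e-03]
```

```bash
python3 -m pendant '[{"slide":[0,0,-0.008],"angular":[0,0,0],"hand":0.4},{"slide":[0,0,-0.016],"angular":[0,0,0],"hand":0.4},{"slide":[0,0,-0.024],"angular":[0,0,0],"hand":0.4},{"slide":[0,0,-0.032],"angular":[0,0,0],"hand":0.4},{"slide":[0,0,-0.032],"angular":[0,0,0],"hand":0.4}]'
```

```text
t: 20.58
position: [0.5518, 0.0094, 0.3067]
eef_rot: [-0.0, 0.276, 0.961, -0.0]
contact_force: [-0.0, 0.3, -4.1]
gripper_width: 0.049
finger_force: 30.0
```

Below the key top with no contact force, so the keyway is in line with the key. Going home.

```bash
python3 -m pendant '[{"slide":[0,0,-0.009],"angular":[0,0,0],"hand":0.4},{"slide":[0,0,-0.018],"angular":[0,0,0],"hand":0.4},{"slide":[0,0,-0.026],"angular":[0,0,0],"hand":0.4},{"slide":[0,0,-0.03],"angular":[0,0,0],"hand":0.4},{"slide":[0,0,-0.03],"angular":[0,0,0],"hand":0.4}]'
```

```text
t: 21.2
position: [0.5517, 0.0094, 0.2853]
eef_rot: [-0.0, 0.276, 0.961, 0.0]
contact_force: [-2.5, -0.3, 6.0]
gripper_width: 0.0492
finger_force: 30.0
```

```bash
python3 -m pendant '[{"slide":[0,0,-0.002],"angular":[0,0,0],"hand":0.4},{"slide":[0,0,-0.002],"angular":[0,0,0],"hand":0.75},{"slide":[0,0,-0.002],"angular":[0,0,0],"hand":0.75},{"slide":[0,0,-0.002],"angular":[0,0,0],"hand":0.75},{"slide":[0,0,0.07],"angular":[0,0,0],"hand":0.75}]'
python3 -m pendant '[{"slide":[0,0,0.06],"angular":[0,0,0],"hand":0.75},{"slide":[0,0,0.1],"angular":[0,0,0],"hand":0.75},{"slide":[0.05,-0.08,0.1],"angular":[0,0,0.059],"hand":0.75},{"slide":[0.05,-0.16,0.1],"angular":[0,0,0.118],"hand":0.75},{"slide":[0.05,-0.24,0.1],"angular":[0,0,0.177],"hand":0.75}]'
python3 - <<'E'
from wheel import *
T=np.mean([read_camera('top').astype(float) for _ in range(3)],0); S=np.mean([read_camera('side').astype(float) for _ in range(3)],0)
for c,a in dots(S,(225,190,325,260)): print('side dot',c,round(a,1),atz('side',c,.086).round(4)[:2])
for n,I in(('top',T),('side',S)): print(n,blobs(I.astype(np.uint8),(3,150,120),(15,255,255),20))
t,s=[cv2.cvtColor(x.astype(np.uint8),cv2.COLOR_RGB2BGR) for x in(T,S)]
cv2.imwrite('pics/g.png',np.hstack([cv2.resize(s[165:385,205:425],(400,400),interpolation=2),cv2.resize(t[150:350,240:440],(400,400),interpolation=2)]))
E
```

```text
t: 21.82
position: [0.5513, 0.0095, 0.3346]
eef_rot: [-0.003, 0.276, 0.961, -0.001]
contact_force: [1.1, 0.6, 0.5]
gripper_width: 0.0696
finger_force: 0.0
t: 22.45
position: [0.5898, -0.17, 0.412]
eef_rot: [0.0, -0.002, 1.0, 0.0]
contact_force: [0.6, -0.1, 0.1]
gripper_width: 0.0698
finger_force: 0.0
side dot [254.11 208.72] 13.5 [0.5262 0.067 ]
side dot [285.07 223.37] 12.6 [ 0.5815 -0.0041]
side dot [296.25 225.05] 15.1 [ 0.6042 -0.0161]
side dot [245.28 226.9 ] 14.9 [0.4918 0.0053]
top [([395.7, 215.5], [394, 211, 5, 10, 30])]
side [([63.2, 39.1], [59, 37, 9, 5, 35]), ([348.7, 315.3], [340, 306, 19, 19, 296]), ([314.6, 329.2], [305, 319, 20, 21, 341]), ([326.8, 364.0], [317, 353, 21, 23, 401])]
```

View pics/g.png

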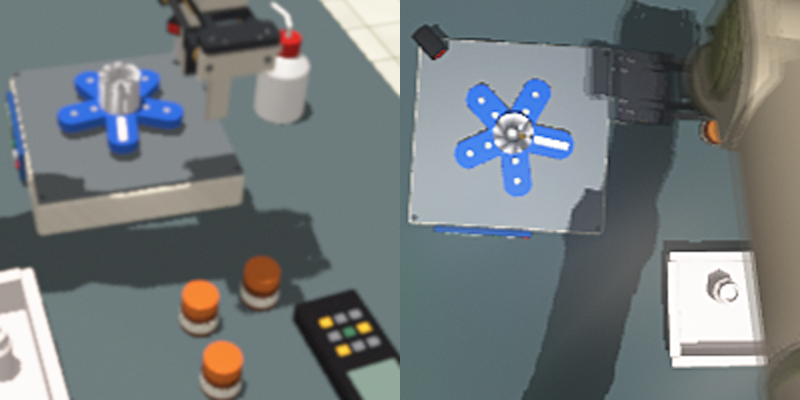

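Wheel is seated with its white line in line with the key. The jars are unmoved, and the white bottle stands in the white tub.

```bash
python3 -m pendant '[{"slide":[0.068,-0.116,0],"angular":[0,0,0.039],"hand":0.75},{"slide":[0.068,-0.116,0],"angular":[0,0,0.039],"hand":0.75},{"slide":[0.068,-0.116,-0.07],"angular":[0,0,0.039],"hand":0.75},{"slide":[0.068,-0.116,-0.13],"angular":[0,0,0.039],"hand":0.75},{"slide":[0.068,-0.116,-0.13],"angular":[0,0,0.039],"hand":0.75}]'
python3 - <<'E'
from wheel import *
from scipy.optimize import least_squares
T=np.mean([read_camera('top').astype(float) for _ in range(3)],0)
ds=[]
for c,a in dots(T,(265,185,330,250)):
    p=atz('top',c,.086); r=np.hypot(p[0]-.552,p[1]-.009)
    if .054<r<.066 and a<20: ds.append(p[:2]); print(c,round(a,1),p)
ds=np.array(ds)
def f(v):
    o=[]
    for p in ds:
        k=np.round((np.arctan2(p[1]-v[1],p[0]-v[0])-v[2])/1.256637); th=v[2]+k*1.256637
        o+=[v[0]+.06*np.cos(th)-p[0],v[1]+.06*np.sin(th)-p[1]]
    return o
r=least_squares(f,[.552,.009,np.radians(-101)]); print(r.x,np.degrees(r.x[2]),abs(r.fun).max())
for i in range(5):
    a=r.x[2]+np.radians(36+72*i); print(i,np.degrees(a)%360,np.cos(a),np.sin(a))
E
```

```text
t: 23.38
position: [0.6401, -0.2529, 0.3116]
eef_rot: [-0.003, -0.061, 0.998, 0.001]
contact_force: [0.1, 0.3, 0.7]
gripper_width: 0.0695
finger_force: 0.0
[307.32 196.96] 12.2 [ 0.6038237  -0.02127583  0.086     ]
[280.26 199.76] 13.4 [0.59525105 0.0487956  0.086     ]
[274.53 226.34] 14.6 [0.52607213 0.06228951 0.086     ]
[298.18 240.12] 16.5 [0.49170651 0.00062658 0.086     ]
[ 0.55133609  0.00788751 -1.76380928] -101.05882735427257 6.93419700030784e-05
0 294.9411726457274 0.42168750482637424 -0.9067412245361444
1 6.941172645727437 0.9926707554954645 0.1208502014233485
2 78.94117264572743 0.19181676170785936 0.9814307565630447
3 150.94117264572745 -0.874121477148068 0.48570736373713713
4 222.94117264572745 -0.73205354488163 -0.6812470971873857
```

```bash
python3 -m pendant '[{"slide":[0,0,-0.06],"angular":[0,0,0],"hand":0.75},{"slide":[0,0,-0.122],"angular":[0,0,0],"hand":0.75},{"slide":[0,0,-0.122],"angular":[0,0,0],"hand":0.75},{"slide":[0,0,-0.122],"angular":[0,0,0],"hand":0.75},{"slide":[0,0,-0.122],"angular":[0,0,0],"hand":0.75}]'
```

```text
t: 24.15
position: [0.6412, -0.2558, 0.226]
eef_rot: [0.002, -0.06, 0.998, -0.001]
contact_force: [-0.1, -0.2, 0.4]
gripper_width: 0.0695
finger_force: 0.0
```

```bash
python3 - <<'E'
from h import *
s=read_camera('side'); cv2.imwrite('pics/i.png',cv2.resize(s[240:380,270:410,::-1],(560,560),interpolation=2)); x=status.sense(); print(x['position'],x['contact_force'])
E
```

```text
[ 0.64105305 -0.2557254   0.22564865] [ 0.0583636  -0.85066757  0.29601948]
```

View pics/i.png

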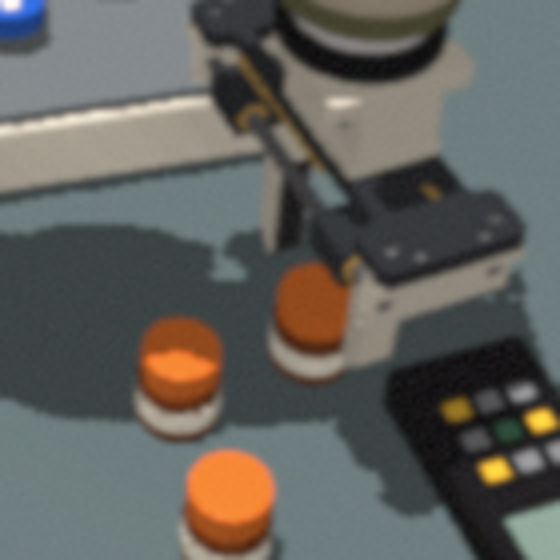

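The fingers straddle the far jar, and the tips stay above the meter's 28 mm height. Closing.

```bash
python3 -m pendant '[{"slide":[0,0,-0.009],"angular":[0,0,0],"hand":0.75},{"slide":[0,0,-0.009],"angular":[0,0,0],"hand":0.3},{"slide":[0,0,-0.009],"angular":[0,0,0],"hand":0.3},{"slide":[0,0,-0.009],"angular":[0,0,0],"hand":0.3},{"slide":[0,0,-0.009],"angular":[0,0,0],"hand":0.3}]'
python3 -m pendant '[{"slide":[0,0,0.07],"angular":[0,0,0],"hand":0.3},{"slide":[0,0,0.14],"angular":[0,0,0],"hand":0.3},{"slide":[0,0,0.2],"angular":[0,0,0],"hand":0.3},{"slide":[0,0,0.2],"angular":[0,0,0],"hand":0.3},{"slide":[0,0,0.2],"angular":[0,0,0],"hand":0.3}]'
python3 -c "
from bench import status;s=status.sense();print(s['position'],s['contact_force'],s['ft_torque'])"
```

```text
t: 24.82
position: [0.6404, -0.2557, 0.2165]
eef_rot: [0.0, -0.06, 0.998, -0.0]
contact_force: [0.4, -1.3, 0.6]
gripper_width: 0.0374
finger_force: 30.4
t: 25.45
position: [0.6399, -0.2554, 0.3656]
eef_rot: [-0.001, -0.06, 0.998, 0.0]
contact_force: [-0.6, 0.1, -1.9]
gripper_width: 0.0373
finger_force: 30.4
[ 0.63987021 -0.25537794  0.36562908] [-0.57672727  0.13467088 -1.93267129] [ 0.07962143 -0.03701373  0.01788674]
```

```bash
python3 -m pendant '[{"slide":[-0.005,0.08,0],"angular":[0,0,0],"hand":0.3},{"slide":[-0.005,0.16,0],"angular":[0,0,0],"hand":0.3},{"slide":[-0.005,0.24,0],"angular":[0,0,0],"hand":0.3},{"slide":[-0.005,0.32,0],"angular":[0,0,0],"hand":0.3},{"slide":[-0.005,0.366,0],"angular":[0,0,0],"hand":0.3}]' | head -2
python3 -m pendant '[{"slide":[0,0,-0.03],"angular":[0,0,0],"hand":0.3},{"slide":[0,0,-0.07],"angular":[0,0,0],"hand":0.3},{"slide":[0,0,-0.105],"angular":[0,0,0],"hand":0.3},{"slide":[0,0,-0.117],"angular":[0,0,0],"hand":0.3},{"slide":[0,0,-0.117],"angular":[0,0,0],"hand":0.3}]'
```

```text
t: 26.08
position: [0.6358, 0.0228, 0.3643]
t: 26.7
position: [0.6362, 0.019, 0.2776]
eef_rot: [-0.001, -0.06, 0.998, -0.0]
contact_force: [0.3, -0.2, -1.3]
gripper_width: 0.0373
finger_force: 33.3
```

```bash
python3 -m pendant '[{"slide":[-0.01,-0.0013,-0.0015],"angular":[0,0,0],"hand":0.3},{"slide":[-0.021,-0.0026,-0.0015],"angular":[0,0,0],"hand":0.3},{"slide":[-0.021,-0.0026,-0.0015],"angular":[0,0,0],"hand":0.3},{"slide":[-0.021,-0.0026,-0.0015],"angular":[0,0,0],"hand":0.3},{"slide":[-0.021,-0.0026,-0.0015],"angular":[0,0,0],"hand":0.3}]'
python3 -m pendant '[{"slide":[0,0,0],"angular":[0,0,0],"hand":0.55},{"slide":[0,0,0],"angular":[0,0,0],"hand":0.55},{"slide":[0,0,0.02],"angular":[0,0,0],"hand":0.55},{"slide":[0,0,0.06],"angular":[0,0,0],"hand":0.55},{"slide":[0,0,0.07],"angular":[0,0,0],"hand":0}]'
```

```text
t: 27.32
position: [0.6211, 0.0171, 0.2777]
eef_rot: [0.0, -0.06, 0.998, 0.0]
contact_force: [1.1, 0.2, -1.7]
gripper_width: 0.0375
finger_force: 33.3
t: 27.95
position: [0.6214, 0.0171, 0.3327]
eef_rot: [0.002, -0.06, 0.998, 0.0]
contact_force: [0.2, -0.5, 0.0]
gripper_width: 0.0453
finger_force: 0.0
```

```bash
python3 -m pendant '[{"slide":[0.03,0.0036,0],"angular":[0,0,0],"hand":0},{"slide":[0.06,0.0073,0],"angular":[0,0,0],"hand":0},{"slide":[0.06,0.0073,-0.04],"angular":[0,0,0],"hand":0},{"slide":[0.06,0.0073,-0.098],"angular":[0,0,0],"hand":0},{"slide":[0.06,0.0073,-0.098],"angular":[0,0,0],"hand":0}]'
python3 -m pendant '[{"slide":[-0.003,-0.0004,0],"angular":[0,0,0],"hand":0},{"slide":[-0.006,-0.0007,0],"angular":[0,0,0],"hand":0},{"slide":[-0.009,-0.0011,0],"angular":[0,0,0],"hand":0},{"slide":[-0.012,-0.0015,0],"angular":[0,0,0],"hand":0},{"slide":[-0.015,-0.0018,0],"angular":[0,0,0],"hand":0}]'
```

```text
t: 28.58
position: [0.6647, 0.0225, 0.2539]
eef_rot: [-0.003, -0.06, 0.998, -0.0]
contact_force: [-0.1, 0.5, 0.2]
gripper_width: 0.0009
finger_force: 0.0
t: 29.2
position: [0.6545, 0.0211, 0.2569]
eef_rot: [0.0, -0.06, 0.998, 0.0]
contact_force: [-0.5, -0.1, 0.9]
gripper_width: 0.0004
finger_force: 0.0
```

```bash
for i in 1 ; do python3 -m pendant '[{"slide":[-0.002,-0.0002,0],"angular":[0,0,0],"hand":0},{"slide":[-0.004,-0.0005,0],"angular":[0,0,0],"hand":0},{"slide":[-0.006,-0.0007,0],"angular":[0,0,0],"hand":0},{"slide":[-0.008,-0.001,0],"angular":[0,0,0],"hand":0},{"slide":[-0.008,-0.001,0],"angular":[0,0,0],"hand":0}]'; done
python3 -m pendant '[{"slide":[-0.0006,0,0],"angular":[0,0,0],"hand":0},{"slide":[-0.0012,-0.0001,0],"angular":[0,0,0],"hand":0},{"slide":[-0.0018,-0.0002,0],"angular":[0,0,0],"hand":0},{"slide":[-0.0024,-0.0003,0],"angular":[0,0,0],"hand":0},{"slide":[-0.0024,-0.0003,0],"angular":[0,0,0],"hand":0}]'
```

```text
t: 29.82
position: [0.6486, 0.0204, 0.2566]
eef_rot: [0.0, -0.06, 0.998, 0.0]
contact_force: [1.1, 0.5, -0.7]
gripper_width: 0.0006
finger_force: 0.1
t: 30.45
position: [0.6468, 0.0202, 0.2566]
eef_rot: [0.0, -0.06, 0.998, -0.0]
contact_force: [-0.4, -0.1, 0.6]
gripper_width: 0.0002
finger_force: 0.4
```

```bash
python3 -m pendant '[{"slide":[-0.0006,0,0],"angular":[0,0,0],"hand":0},{"slide":[-0.0012,-0.0001,0],"angular":[0,0,0],"hand":0},{"slide":[-0.0018,-0.0002,0],"angular":[0,0,0],"hand":0},{"slide":[-0.0024,-0.0003,0],"angular":[0,0,0],"hand":0},{"slide":[-0.0024,-0.0003,0],"angular":[0,0,0],"hand":0}]'
python3 -m pendant '[{"slide":[-0.0006,0,0],"angular":[0,0,0],"hand":0},{"slide":[-0.0012,-0.0001,0],"angular":[0,0,0],"hand":0},{"slide":[-0.0018,-0.0002,0],"angular":[0,0,0],"hand":0},{"slide":[-0.0024,-0.0003,0],"angular":[0,0,0],"hand":0},{"slide":[-0.0024,-0.0003,0],"angular":[0,0,0],"hand":0}]'
```

```text
t: 31.08
position: [0.6451, 0.0201, 0.2567]
eef_rot: [0.0, -0.06, 0.998, 0.0]
contact_force: [2.7, -0.1, -0.6]
gripper_width: 0.0006
finger_force: 1.0
t: 31.7
position: [0.6432, 0.0197, 0.2566]
eef_rot: [0.0, -0.06, 0.998, -0.0]
contact_force: [1.5, 1.1, -0.1]
gripper_width: 0.0002
finger_force: 1.0
```

```bash
python3 -m pendant '[{"slide":[-0.0006,0,0],"angular":[0,0,0],"hand":0},{"slide":[-0.0012,-0.0001,0],"angular":[0,0,0],"hand":0},{"slide":[-0.0018,-0.0002,0],"angular":[0,0,0],"hand":0},{"slide":[-0.0018,-0.0002,0],"angular":[0,0,0],"hand":0},{"slide":[-0.0018,-0.0002,0],"angular":[0,0,0],"hand":0}]'
python3 -c "
from bench import status,read_camera;s=status.sense();print(s['position'],s['contact_force'],s['ft_torque'])
from h import *
cv2.imwrite('pics/j.png',cv2.resize(read_camera('side')[180:270,240:340,::-1],(600,540),interpolation=2))"
```

```text
t: 32.33
position: [0.6425, 0.0196, 0.2569]
eef_rot: [0.001, -0.06, 0.998, 0.0]
contact_force: [5.4, 0.2, -1.2]
gripper_width: 0.0004
finger_force: 2.7
[0.64250629 0.01957141 0.25685053] [ 5.4354986   0.21153512 -1.22588346] [ 0.21721997 -1.25394327 -0.00438968]
```

View pics/j.png

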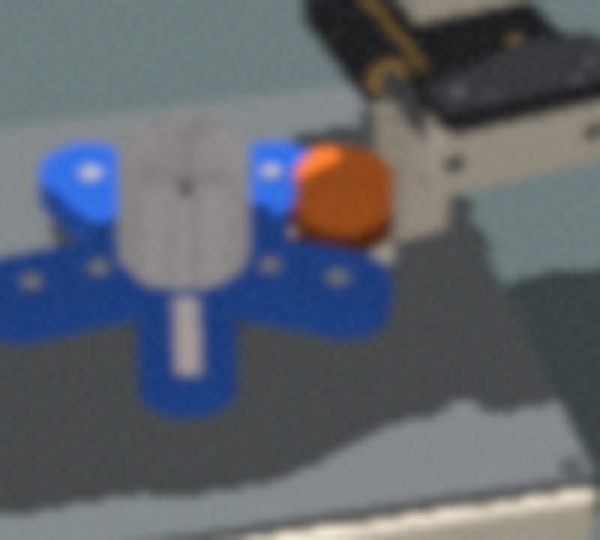

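```bash
python3 -m pendant '[{"slide":[-0.0012,-0.0001,0],"angular":[0,0,0],"hand":0},{"slide":[-0.0012,-0.0001,0],"angular":[0,0,0],"hand":0},{"slide":[0.02,0.0024,0],"angular":[0,0,0],"hand":0},{"slide":[0.035,0.0042,0.04],"angular":[0,0,0],"hand":0},{"slide":[0.035,0.0042,0.12],"angular":[0,0,0],"hand":0.3}]'|head -2
python3 -m pendant '[{"slide":[0,-0.08,0.03],"angular":[0,0,-0.059],"hand":0.75},{"slide":[0,-0.16,0.03],"angular":[0,0,-0.118],"hand":0.75},{"slide":[0,-0.22,0.03],"angular":[0,0,-0.177],"hand":0.75},{"slide":[0,-0.22,0.03],"angular":[0,0,-0.236],"hand":0.75},{"slide":[0,-0.22,0.03],"angular":[0,0,-0.295],"hand":0.75}]'|head -2
python3 - <<'E'
from h import *
x=status.sense(); print(x['position'],x['eef_rot'])
print(blobs(read_camera('side'),(3,150,60),(15,255,255),40)); print(blobs(read_camera('top'),(3,150,60),(15,255,255),40))
E
```

```text
t: 33.0
position: [0.6674, 0.0226, 0.3448]
t: 33.62
position: [0.667, -0.1434, 0.3685]
[ 0.66695764 -0.14335465  0.36854329] [-1.43842773e-03  3.96598875e-01  9.17990803e-01 -3.86421287e-04]
[([73.1, 56.0], [68, 44, 11, 21, 126]), ([397.2, 126.3], [386, 111, 25, 30, 137]), ([429.9, 159.0], [409, 137, 41, 42, 222]), ([467.2, 196.6], [446, 174, 43, 45, 301]), ([297.0, 212.0], [290, 205, 15, 15, 197]), ([523.7, 253.6], [489, 214, 71, 77, 581]), ([314.7, 330.3], [305, 320, 20, 22, 364]), ([326.9, 364.8], [317, 353, 21, 25, 434])]
[([294.3, 190.5], [287, 185, 15, 15, 124])]
```

```bash
python3 -m pendant '[{"slide":[-0.07,-0.09,0],"angular":[0,0,-0.05],"hand":0.75},{"slide":[-0.135,-0.1735,0],"angular":[0,0,-0.102],"hand":0.75},{"slide":[-0.135,-0.1735,0],"angular":[0,0,-0.102],"hand":0.75},{"slide":[-0.135,-0.1735,-0.06],"angular":[0,0,-0.102],"hand":0.75},{"slide":[-0.135,-0.1735,-0.12],"angular":[0,0,-0.102],"hand":0.75}]'|head -3
python3 - <<'E'
from h import *
x=status.sense(); print(x['position'],x['eef_rot'])
print(proj('top',[[.6157,.0166,.106]]),proj('side',[[.6157,.0166,.106]]))
print(blobs(read_camera('side'),(3,150,60),(15,255,255),150)); print(blobs(read_camera('top'),(3,150,60),(15,255,255),40))
E
```

```text
t: 34.35
position: [0.5661, -0.2727, 0.2787]
eef_rot: [0.0, 0.533, 0.846, 0.0]
[ 0.56611952 -0.27271772  0.27865854] [1.65023335e-04 5.32877239e-01 8.46192515e-01 2.21039806e-04]
[[292.958656   191.31755766]] [[297.21817187 208.76022074]]
[([431.2, 160.3], [415, 140, 36, 40, 213]), ([505.8, 235.8], [446, 177, 114, 115, 884]), ([314.7, 330.5], [305, 320, 20, 22, 371]), ([326.8, 364.4], [316, 352, 23, 26, 462])]
[([294.2, 190.3], [287, 185, 15, 15, 99]), ([398.2, 215.0], [392, 208, 14, 14, 134])]
```

```bash
python3 -m pendant '[{"slide":[0,0,-0.05],"angular":[0,0,0],"hand":0.75},{"slide":[0,0,-0.082],"angular":[0,0,0],"hand":0.75},{"slide":[0,0,-0.082],"angular":[0,0,0],"hand":0.75},{"slide":[0,0,-0.082],"angular":[0,0,0],"hand":0.3},{"slide":[0,0,-0.082],"angular":[0,0,0],"hand":0.3}]'
python3 -m pendant '[{"slide":[0,0,0],"angular":[0,0,0],"hand":0.3},{"slide":[0,0,0],"angular":[0,0,0],"hand":0.3},{"slide":[0,0,0],"angular":[0,0,0],"hand":0.3},{"slide":[0,0,0],"angular":[0,0,0],"hand":0.3},{"slide":[0,0,0.06],"angular":[0,0,0],"hand":0.3}]'
```

```text
t: 35.08
position: [0.5673, -0.2725, 0.2192]
eef_rot: [0.001, 0.534, 0.845, 0.0]
contact_force: [-0.1, -0.3, 0.8]
gripper_width: 0.0541
finger_force: 0.0
t: 35.7
position: [0.5661, -0.2718, 0.2605]
eef_rot: [-0.003, 0.534, 0.845, -0.001]
contact_force: [0.7, -1.3, -0.7]
gripper_width: 0.0371
finger_force: 30.0
```

```bash
python3 -m pendant '[{"slide":[0,0,0.07],"angular":[0,0,0],"hand":0.3},{"slide":[0,0.03,0.12],"angular":[0,0,0],"hand":0.3},{"slide":[0.014,0.11,0.12],"angular":[0,0,0],"hand":0.3},{"slide":[0.028,0.19,0.12],"angular":[0,0,0],"hand":0.3},{"slide":[0.028,0.272,0.12],"angular":[0,0,0],"hand":0.3}]'|head -2
python3 -m pendant '[{"slide":[0,0,-0.01],"angular":[0,0,0],"hand":0.3},{"slide":[0,0,-0.04],"angular":[0,0,0],"hand":0.3},{"slide":[0,0,-0.07],"angular":[0,0,0],"hand":0.3},{"slide":[0,0,-0.096],"angular":[0,0,0],"hand":0.3},{"slide":[0,0,-0.096],"angular":[0,0,0],"hand":0.3}]'
python3 -c "
from bench import status;s=status.sense();print(s['position'],s['contact_force'])"
```

```text
t: 36.33
position: [0.5882, -0.0664, 0.3527]
t: 36.95
position: [0.5873, -0.0693, 0.2793]
eef_rot: [-0.001, 0.535, 0.845, -0.001]
contact_force: [0.8, 0.3, -0.3]
gripper_width: 0.0371
finger_force: 31.5
[ 0.58734679 -0.06933323  0.27933811] [ 0.83767898  0.25111627 -0.30576799]
```

```bash
python3 -m pendant '[{"slide":[-0.0045,0.0097,-0.0015],"angular":[0,0,0],"hand":0.3},{"slide":[-0.009,0.0193,-0.002],"angular":[0,0,0],"hand":0.3},{"slide":[-0.009,0.0193,-0.002],"angular":[0,0,0],"hand":0.3},{"slide":[-0.009,0.0193,-0.002],"angular":[0,0,0],"hand":0.3},{"slide":[-0.009,0.0193,-0.002],"angular":[0,0,0],"hand":0.3}]'
python3 -m pendant '[{"slide":[0,0,0],"angular":[0,0,0],"hand":0.55},{"slide":[0,0,0],"angular":[0,0,0],"hand":0.55},{"slide":[0,0,0.02],"angular":[0,0,0],"hand":0.55},{"slide":[0,0,0.06],"angular":[0,0,0],"hand":0.55},{"slide":[0,0,0.07],"angular":[0,0,0],"hand":0}]'
```

```text
t: 37.58
position: [0.5812, -0.054, 0.2793]
eef_rot: [0.0, 0.535, 0.845, 0.0]
contact_force: [-0.4, -1.2, -1.1]
gripper_width: 0.0374
finger_force: 31.5
t: 38.2
position: [0.5815, -0.0541, 0.334]
eef_rot: [0.001, 0.535, 0.845, 0.001]
contact_force: [-0.6, -0.3, 0.3]
gripper_width: 0.0452
finger_force: 0.0
```

```bash
python3 -m pendant '[{"slide":[0.0128,-0.0275,0],"angular":[0,0,0],"hand":0},{"slide":[0.0256,-0.055,0],"angular":[0,0,0],"hand":0},{"slide":[0.0256,-0.055,-0.04],"angular":[0,0,0],"hand":0},{"slide":[0.0256,-0.055,-0.099],"angular":[0,0,0],"hand":0},{"slide":[0.0256,-0.055,-0.099],"angular":[0,0,0],"hand":0}]'|head -4
python3 -m pendant '[{"slide":[-0.0021,0.0045,0],"angular":[0,0,0],"hand":0},{"slide":[-0.0042,0.009,0],"angular":[0,0,0],"hand":0},{"slide":[-0.0063,0.0136,0],"angular":[0,0,0],"hand":0},{"slide":[-0.0084,0.0181,0],"angular":[0,0,0],"hand":0},{"slide":[-0.0084,0.0181,0],"angular":[0,0,0],"hand":0}]' | head -4
python3 -m pendant '[{"slide":[-0.001,0.0021,0],"angular":[0,0,0],"hand":0},{"slide":[-0.002,0.0042,0],"angular":[0,0,0],"hand":0},{"slide":[-0.0028,0.006,0],"angular":[0,0,0],"hand":0},{"slide":[-0.0034,0.0073,0],"angular":[0,0,0],"hand":0},{"slide":[-0.0034,0.0073,0],"angular":[0,0,0],"hand":0}]' | head -4
python3 -m pendant '[{"slide":[-0.0003,0.0006,0],"angular":[0,0,0],"hand":0},{"slide":[-0.0006,0.0012,0],"angular":[0,0,0],"hand":0},{"slide":[-0.0009,0.0018,0],"angular":[0,0,0],"hand":0},{"slide":[-0.0012,0.0025,0],"angular":[0,0,0],"hand":0},{"slide":[-0.0012,0.0025,0],"angular":[0,0,0],"hand":0}]' | head -4
python3 -c "
from bench import status;s=status.sense();print(s['position'],s['contact_force'],s['ft_torque'])"
```

```text
t: 38.83
position: [0.5995, -0.0957, 0.2547]
eef_rot: [-0.003, 0.535, 0.845, -0.001]
contact_force: [0.3, -0.8, 0.2]
t: 39.45
position: [0.5939, -0.0811, 0.2577]
eef_rot: [0.0, 0.534, 0.845, 0.0]
contact_force: [0.2, 0.3, -1.2]
t: 40.08
position: [0.5914, -0.0765, 0.2574]
eef_rot: [0.0, 0.535, 0.845, -0.0]
contact_force: [0.5, -3.8, 0.2]
t: 40.7
position: [0.5905, -0.0741, 0.2573]
eef_rot: [-0.0, 0.535, 0.845, 0.0]
contact_force: [0.9, -3.4, 0.6]
[ 0.59054455 -0.07414041  0.25733215] [ 0.91496363 -3.43014756  0.61461993] [-0.85152736 -0.06034474  0.00702417]
```

```bash
python3 -m pendant '[{"slide":[-0.0003,0.0006,0],"angular":[0,0,0],"hand":0},{"slide":[-0.0006,0.0012,0],"angular":[0,0,0],"hand":0},{"slide":[-0.0009,0.0018,0],"angular":[0,0,0],"hand":0},{"slide":[-0.0012,0.0025,0],"angular":[0,0,0],"hand":0},{"slide":[-0.0012,0.0025,0],"angular":[0,0,0],"hand":0}]' | head -4
python3 -c "
from bench import status;s=status.sense();print(s['position'],s['contact_force'],s['ft_torque'])"
```

```text
t: 41.32
position: [0.5897, -0.0726, 0.2574]
eef_rot: [0.0, 0.535, 0.845, -0.0]
contact_force: [0.4, -5.0, 0.2]
[ 0.58965364 -0.07262423  0.25736928] [ 0.35662381 -5.01229114  0.21722466] [-1.24383654 -0.10709608 -0.05038072]
```

```bash
python3 -m pendant '[{"slide":[0,0,0],"angular":[0,0,0],"hand":0},{"slide":[0.004,-0.01,0],"angular":[0,0,0],"hand":0},{"slide":[0.013,-0.03,0],"angular":[0,0,0],"hand":0},{"slide":[0.013,-0.03,0.07],"angular":[0,0,0],"hand":0},{"slide":[0.013,-0.06,0.14],"angular":[0,0,0],"hand":0.3}]'|head -2
python3 -m pendant '[{"slide":[0.04,-0.08,0],"angular":[0,0,0],"hand":0.75},{"slide":[0.04,-0.16,0],"angular":[0,0,0.05],"hand":0.75},{"slide":[0.04,-0.22,0],"angular":[0,0,0.1],"hand":0.75},{"slide":[0.04,-0.22,0],"angular":[0,0,0.15],"hand":0.75},{"slide":[0.04,-0.22,0],"angular":[0,0,0.197],"hand":0.75}]'|head -2
cat > fit.py <<'E'
from wheel import *
from scipy.optimize import least_squares
T=np.mean([read_camera('top').astype(float) for _ in range(3)],0); S=np.mean([read_camera('side').astype(float) for _ in range(3)],0)
ds=[]
for c,a in dots(T,(265,185,330,250)):
    p=atz('top',c,.086); r=np.hypot(p[0]-.552,p[1]-.009)
    if .052<r<.068 and a<25: ds.append(p[:2])
ds=np.array(ds); print(len(ds),'dots')
def f(v):
    o=[]
    for p in ds:
        k=np.round((np.arctan2(p[1]-v[1],p[0]-v[0])-v[2])/1.256637); th=v[2]+k*1.256637
        o+=[v[0]+.06*np.cos(th)-p[0],v[1]+.06*np.sin(th)-p[1]]
    return o
r=least_squares(f,[.5515,.008,np.radians(-101)],loss='soft_l1',f_scale=.0005); print('wheel',r.x.round(4),np.degrees(r.x[2]).round(2),abs(r.fun).max().round(4))
for n,I in(('top',T),('side',S)):
    for c,st in blobs(I.astype(np.uint8),(2,140,50),(17,255,255),70):
        bc=np.array([st[0]+(st[2]-1)/2,st[1]+(st[3]-1)/2])
        if n=='top':
            p=atz(n,bc,.106)-[*r.x[:2],0]; pc=atz(n,c,.106)-[*r.x[:2],0]
            print(n,c,st,'bench',atz(n,bc,.046).round(4)[:2],'r',np.hypot(*pc[:2]).round(4),'pocket ang',((np.degrees(np.arctan2(*pc[1::-1])-r.x[2])-36)/72).round(3), 'box r',np.hypot(*p[:2]).round(4))
        else: print(n,c,st)
x=status.sense();print(x['position'],x['eef_rot'])
t,s=[cv2.cvtColor(q.astype(np.uint8),cv2.COLOR_RGB2BGR) for q in(T,S)]
cv2.imwrite('pics/fit.png',np.hstack([cv2.resize(s[180:270,235:335],(400,360),interpolation=2),cv2.resize(t[170:260,250:350],(400,360),interpolation=2)]))
E
python3 fit.py
```

```text
t: 41.95
position: [0.5999, -0.1167, 0.3629]
t: 42.58
position: [0.629, -0.2843, 0.362]
4 dots
wheel [ 0.5506  0.0093 -1.7268] -98.94 0.0003
top [292.2, 191.0] [285, 184, 15, 16, 174] bench [0.6216 0.0181] r 0.0665 pocket ang 0.985 box r 0.0653
top [317.9, 205.9] [311, 199, 15, 15, 175] bench [ 0.5838 -0.0524] r 0.0637 pocket ang -0.0 box r 0.0639
top [428.9, 216.4] [421, 210, 17, 14, 189] bench [ 0.561  -0.3501] r 0.3387 pocket ang -0.358 box r 0.3389
side [71.5, 52.3] [64, 38, 15, 27, 214]
side [490.2, 219.7] [407, 133, 153, 167, 2384]
side [297.0, 210.5] [289, 203, 16, 16, 208]
side [289.5, 231.7] [282, 224, 16, 17, 243]
side [326.9, 364.8] [317, 353, 21, 25, 443]
[ 0.62943442 -0.28248711  0.3623255 ] [-4.79064185e-05  2.53098806e-01  9.67440433e-01  2.08454052e-05]
```

View pics/fit.png

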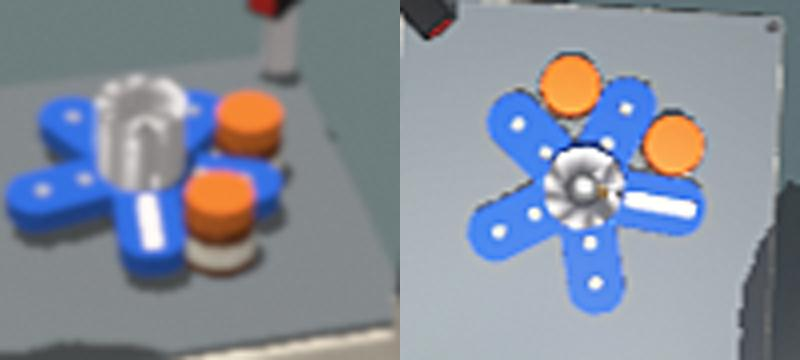

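Both jars stand upright in their pockets. The near one (lid at (318,206)) is seated at r≈64 mm. The far one (lid at (292,191)) lost contact by 1–2 mm because the wheel turned 2° within the keyway play, so I'll re-push it after placing the third jar.

```bash
python3 -m pendant '[{"slide":[-0.05,-0.05,0],"angular":[0,0,0.012],"hand":0.75},{"slide":[-0.091,-0.091,0],"angular":[0,0,0.012],"hand":0.75},{"slide":[-0.091,-0.091,0],"angular":[0,0,0.012],"hand":0.75},{"slide":[-0.091,-0.091,-0.06],"angular":[0,0,0.012],"hand":0.75},{"slide":[-0.091,-0.091,-0.12],"angular":[0,0,0.012],"hand":0.75}]'|head -3
python3 - <<'E'
from h import *
x=status.sense(); print(x['position']); print(blobs(read_camera('side'),(2,140,50),(17,255,255),150))
E
```

```text
t: 43.5
position: [0.5622, -0.3498, 0.2721]
eef_rot: [0.001, 0.234, 0.972, -0.0]
[ 0.56219344 -0.34976997  0.2720645 ]
[([474.6, 204.0], [366, 91, 194, 209, 2799]), ([297.0, 210.5], [289, 203, 16, 16, 208]), ([289.5, 231.8], [282, 224, 16, 17, 242]), ([326.6, 368.5], [316, 356, 22, 22, 269])]
```

```bash
python3 -m pendant '[{"slide":[-0.001,-0.001,-0.05],"angular":[0,0,0],"hand":0.75},{"slide":[-0.001,-0.001,-0.073],"angular":[0,0,0],"hand":0.75},{"slide":[-0.001,-0.001,-0.073],"angular":[0,0,0],"hand":0.75},{"slide":[-0.001,-0.001,-0.073],"angular":[0,0,0],"hand":0.3},{"slide":[-0.001,-0.001,-0.073],"angular":[0,0,0],"hand":0.3}]'|head -4
python3 -m pendant '[{"slide":[0,0,0],"angular":[0,0,0],"hand":0.3},{"slide":[0,0,0],"angular":[0,0,0],"hand":0.3},{"slide":[0,0,0],"angular":[0,0,0],"hand":0.3},{"slide":[0,0,0.06],"angular":[0,0,0],"hand":0.3},{"slide":[0,0,0.14],"angular":[0,0,0],"hand":0.3}]'
python3 -c "
from bench import status,read_camera;read_camera('top');read_camera('top');s=status.sense();print(s['position'],s['contact_force'])"
```

```text
t: 44.18
position: [0.5608, -0.3515, 0.219]
eef_rot: [0.001, 0.234, 0.972, -0.0]
contact_force: [0.2, -0.8, -0.3]
t: 44.8
position: [0.5599, -0.3511, 0.322]
eef_rot: [-0.002, 0.233, 0.972, 0.0]
contact_force: [0.1, 0.5, -0.8]
gripper_width: 0.0372
finger_force: 30.0
[ 0.56153886 -0.35246146  0.32854824] [ 1.41485535 -0.86327646 -0.55269485]
```

```bash
python3 -m pendant '[{"slide":[0,0,0.06],"angular":[0,0,0],"hand":0.3},{"slide":[-0.03,0.03,0.084],"angular":[0,0,0],"hand":0.3},{"slide":[-0.06,0.11,0.084],"angular":[0,0,0],"hand":0.3},{"slide":[-0.09,0.19,0.084],"angular":[0,0,0],"hand":0.3},{"slide":[-0.118,0.27,0.084],"angular":[0,0,0],"hand":0.3}]'|head -2
python3 -m pendant '[{"slide":[0,0.08,0],"angular":[0,0,0],"hand":0.3},{"slide":[0,0.16,0],"angular":[0,0,0],"hand":0.3},{"slide":[0,0.22,0],"angular":[0,0,0],"hand":0.3},{"slide":[0,0.263,0],"angular":[0,0,0],"hand":0.3},{"slide":[0,0.263,0],"angular":[0,0,0],"hand":0.3}]'|head -2
python3 -m pendant '[{"slide":[0,0,-0.03],"angular":[0,0,0],"hand":0.3},{"slide":[0,0,-0.08],"angular":[0,0,0],"hand":0.3},{"slide":[0,0,-0.12],"angular":[0,0,0],"hand":0.3},{"slide":[0,0,-0.138],"angular":[0,0,0],"hand":0.3},{"slide":[0,0,-0.138],"angular":[0,0,0],"hand":0.3}]'
python3 -c "
from bench import status,read_camera;read_camera('top');read_camera('top');s=status.sense();print(s['position'],s['contact_force'])"
```

```text
t: 45.52
position: [0.4721, -0.1512, 0.3852]
t: 46.15
position: [0.4731, 0.0468, 0.3851]
t: 46.78
position: [0.4732, 0.0437, 0.2816]
eef_rot: [-0.001, 0.234, 0.972, -0.0]
contact_force: [0.2, -0.5, -1.2]
gripper_width: 0.0374
finger_force: 30.0
[0.47355529 0.04405549 0.2826878 ] [ 0.22264042  0.52702068 -0.58668862]
```

```bash
python3 -m pendant '[{"slide":[0,0.0055,-0.006],"angular":[0,0,0],"hand":0.3},{"slide":[0,0.0055,-0.006],"angular":[0,0,0],"hand":0.3},{"slide":[0.01,0.001,-0.0065],"angular":[0,0,0],"hand":0.3},{"slide":[0.021,-0.005,-0.0065],"angular":[0,0,0],"hand":0.3},{"slide":[0.021,-0.005,-0.0065],"angular":[0,0,0],"hand":0.3}]'
python3 -m pendant '[{"slide":[0,0,0],"angular":[0,0,0],"hand":0.55},{"slide":[0,0,0],"angular":[0,0,0],"hand":0.55},{"slide":[0,0,0.02],"angular":[0,0,0],"hand":0.55},{"slide":[0,0,0.06],"angular":[0,0,0],"hand":0.55},{"slide":[0,0,0.07],"angular":[0,0,0],"hand":0}]'
```

```text
t: 47.5
position: [0.4881, 0.0417, 0.2782]
eef_rot: [-0.001, 0.233, 0.973, 0.0]
contact_force: [-6.9, 5.7, 18.8]
gripper_width: 0.0368
finger_force: 36.0
t: 48.12
position: [0.4894, 0.0406, 0.3318]
eef_rot: [0.001, 0.234, 0.972, 0.001]
contact_force: [0.3, -0.4, -0.0]
gripper_width: 0.0454
finger_force: 0.0
```

```bash
python3 -m pendant '[{"slide":[-0.027,0.0138,0],"angular":[0,0,0],"hand":0},{"slide":[-0.054,0.0275,0],"angular":[0,0,0],"hand":0},{"slide":[-0.054,0.0275,-0.04],"angular":[0,0,0],"hand":0},{"slide":[-0.054,0.0275,-0.097],"angular":[0,0,0],"hand":0},{"slide":[-0.054,0.0275,-0.097],"angular":[0,0,0],"hand":0}]'|head -4
python3 -m pendant '[{"slide":[0.0045,-0.0023,0],"angular":[0,0,0],"hand":0},{"slide":[0.009,-0.0046,0],"angular":[0,0,0],"hand":0},{"slide":[0.0135,-0.0069,0],"angular":[0,0,0],"hand":0},{"slide":[0.018,-0.0092,0],"angular":[0,0,0],"hand":0},{"slide":[0.018,-0.0092,0],"angular":[0,0,0],"hand":0}]' | head -4
python3 -m pendant '[{"slide":[0.002,-0.001,0],"angular":[0,0,0],"hand":0},{"slide":[0.004,-0.002,0],"angular":[0,0,0],"hand":0},{"slide":[0.006,-0.003,0],"angular":[0,0,0],"hand":0},{"slide":[0.0075,-0.0038,0],"angular":[0,0,0],"hand":0},{"slide":[0.0075,-0.0038,0],"angular":[0,0,0],"hand":0}]' | head -4
python3 -m pendant '[{"slide":[0.0006,-0.0003,0],"angular":[0,0,0],"hand":0},{"slide":[0.0012,-0.0006,0],"angular":[0,0,0],"hand":0},{"slide":[0.0018,-0.0009,0],"angular":[0,0,0],"hand":0},{"slide":[0.0024,-0.0012,0],"angular":[0,0,0],"hand":0},{"slide":[0.0024,-0.0012,0],"angular":[0,0,0],"hand":0}]' | head -4
python3 -c "
from bench import status;s=status.sense();print(s['position'],s['contact_force'],s['ft_torque'])"
python3 fit.py
```

```text
t: 48.75
position: [0.4479, 0.0612, 0.2552]
eef_rot: [-0.002, 0.233, 0.972, -0.001]
contact_force: [-0.5, 0.5, -0.0]
t: 49.38
position: [0.4624, 0.0542, 0.2573]
eef_rot: [0.0, 0.234, 0.972, 0.0]
contact_force: [-0.1, -0.5, 0.1]
t: 50.0
position: [0.4664, 0.0522, 0.2569]
eef_rot: [-0.002, 0.233, 0.973, -0.0]
contact_force: [-5.8, 4.0, 6.8]
t: 50.62
position: [0.4675, 0.0515, 0.2569]
eef_rot: [-0.002, 0.233, 0.973, -0.0]
contact_force: [-9.3, 5.7, 9.5]
[0.46754961 0.05149892 0.25688463] [-9.31212245  5.65004     9.54634533] [1.25657595 1.83730754 0.07259526]
3 dots
wheel [ 0.5517  0.008  -1.7161] -98.32 0.0001
top [292.2, 190.9] [285, 184, 15, 15, 176] bench [0.623  0.0181] r 0.0658 pocket ang 0.993 box r 0.0657
top [318.1, 205.1] [311, 198, 15, 15, 180] bench [ 0.5865 -0.0524] r 0.0634 pocket ang 0.006 box r 0.0633
side [70.6, 51.0] [63, 37, 16, 28, 254]
side [474.3, 203.7] [366, 91, 194, 208, 2813]
side [297.1, 210.5] [290, 203, 15, 16, 207]
side [242.5, 214.3] [235, 206, 16, 17, 216]
side [290.4, 231.9] [283, 224, 16, 17, 241]
[0.46755337 0.05147173 0.2568829 ] [-2.33071755e-03  2.32592984e-01  9.72571271e-01 -4.41645817e-04]
```

```bash
python3 -m pendant '[{"slide":[-0.01,0.005,0],"angular":[0,0,0],"hand":0},{"slide":[-0.03,0.015,0],"angular":[0,0,0],"hand":0},{"slide":[-0.04,0.02,0.03],"angular":[0,0,0],"hand":0},{"slide":[-0.04,0.02,0.1],"angular":[0,0,0],"hand":0},{"slide":[-0.04,0.06,0.14],"angular":[0,0,0],"hand":0}]'|head -4
python3 -m pendant '[{"slide":[-0.04,0.08,0],"angular":[0,0,0],"hand":0},{"slide":[-0.04,0.16,0],"angular":[0,0,0],"hand":0},{"slide":[-0.04,0.24,0],"angular":[0,0,0],"hand":0},{"slide":[-0.04,0.3,0],"angular":[0,0,0],"hand":0},{"slide":[-0.04,0.3,0],"angular":[0,0,0],"hand":0}]'|head -4
sed -i 's/q.astype(np.uint8),cv2/q.clip(0,255).astype(np.uint8),cv2/; s/(400,360)/(400,360)/g' fit.py; python3 fit.py
```

```text
t: 51.55
position: [0.4387, 0.0947, 0.3637]
eef_rot: [0.001, 0.235, 0.972, 0.0]
contact_force: [1.4, 0.3, -0.8]
t: 52.18
position: [0.4081, 0.3243, 0.3615]
eef_rot: [-0.0, 0.231, 0.973, 0.001]
contact_force: [-0.5, -0.5, -0.7]
4 dots
wheel [ 0.5516  0.0081 -1.7167] -98.36 0.0005
top [292.1, 190.9] [285, 184, 15, 15, 174] bench [0.623  0.0181] r 0.066 pocket ang 0.996 box r 0.0657
top [318.2, 204.9] [311, 198, 15, 15, 175] bench [ 0.5865 -0.0524] r 0.064 pocket ang 0.011 box r 0.0634
top [284.3, 238.9] [277, 232, 15, 15, 172] bench [0.4936 0.0373] r 0.064 pocket ang 3.001 box r 0.0645
side [68.5, 47.9] [59, 32, 20, 33, 349]
side [474.5, 203.9] [366, 91, 194, 209, 2807]
side [297.1, 210.4] [290, 203, 15, 16, 207]
side [242.1, 214.0] [235, 206, 16, 17, 212]
side [290.5, 231.9] [283, 224, 16, 17, 242]
[0.40956885 0.31926476 0.36200948] [ 3.73567748e-05  2.34411091e-01  9.72137520e-01 -2.84717209e-04]
```

View pics/fit.png

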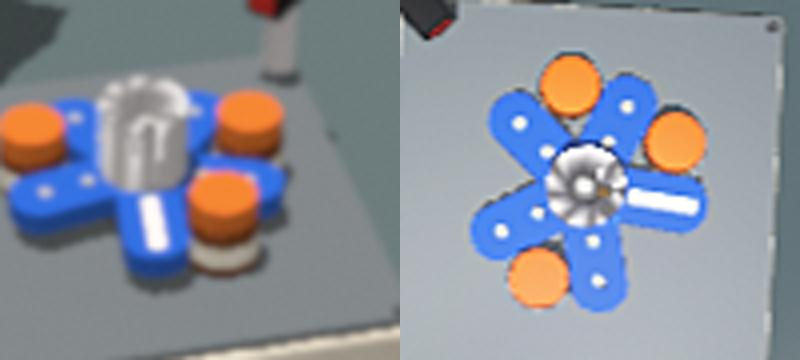

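The third jar sits fully in its pocket (r 64 mm, angle exact). The far jar is still 1–1.5 mm out, so I'll re-push it gently.

```bash
python3 -m pendant '[{"slide":[0.06,-0.06,0],"angular":[0,0,0.04],"hand":0},{"slide":[0.115,-0.12,0],"angular":[0,0,0.08],"hand":0},{"slide":[0.17,-0.18,0],"angular":[0,0,0.12],"hand":0},{"slide":[0.23,-0.23,0],"angular":[0,0,0.16],"hand":0},{"slide":[0.28,-0.28,0],"angular":[0,0,0.204],"hand":0}]'|head -4
python3 -m pendant '[{"slide":[0.061,-0.07,0],"angular":[0,0,0],"hand":0},{"slide":[0.061,-0.108,0],"angular":[0,0,0],"hand":0},{"slide":[0.061,-0.108,0],"angular":[0,0,0],"hand":0},{"slide":[0.061,-0.108,-0.07],"angular":[0,0,0],"hand":0},{"slide":[0.061,-0.108,-0.138],"angular":[0,0,0],"hand":0}]'|head -4
python3 -m pendant '[{"slide":[-0.005,-0.0008,0],"angular":[0,0,0],"hand":0},{"slide":[-0.01,-0.0017,0],"angular":[0,0,0],"hand":0},{"slide":[-0.014,-0.0024,0],"angular":[0,0,0],"hand":0},{"slide":[-0.018,-0.003,0],"angular":[0,0,0],"hand":0},{"slide":[-0.018,-0.003,0],"angular":[0,0,0],"hand":0}]'|head -4
python3 -c "
from bench import status,read_camera;read_camera('top');read_camera('top');s=status.sense();print(s['position'],s['contact_force'],s['ft_torque'])"
```

```text
t: 53.1
position: [0.6208, 0.1077, 0.3621]
eef_rot: [0.0, -0.086, 0.996, -0.0]
contact_force: [-0.2, 1.6, 0.1]
t: 53.72
position: [0.6648, 0.03, 0.2582]
eef_rot: [0.001, -0.085, 0.996, 0.0]
contact_force: [1.1, -0.9, -0.4]
t: 54.35
position: [0.6517, 0.0273, 0.2595]
eef_rot: [0.001, -0.085, 0.996, -0.0]
contact_force: [0.8, -0.3, 0.4]
[0.65183628 0.02738556 0.25899216] [0.31701354 0.59497466 0.12679908] [-0.01847821  0.02069649  0.02457075]
```

```bash
python3 -m pendant '[{"slide":[-0.0025,-0.0004,0],"angular":[0,0,0],"hand":0},{"slide":[-0.005,-0.0008,0],"angular":[0,0,0],"hand":0},{"slide":[-0.0075,-0.0013,0],"angular":[0,0,0],"hand":0},{"slide":[-0.0095,-0.0016,0],"angular":[0,0,0],"hand":0},{"slide":[-0.0095,-0.0016,0],"angular":[0,0,0],"hand":0}]'|head -2
python3 -c "
from bench import status;s=status.sense();print(s['position'],s['contact_force'],s['ft_torque'])"
python3 -m pendant '[{"slide":[-0.0005,-0.0001,0],"angular":[0,0,0],"hand":0},{"slide":[-0.001,-0.0002,0],"angular":[0,0,0],"hand":0},{"slide":[-0.001,-0.0002,0],"angular":[0,0,0],"hand":0},{"slide":[-0.001,-0.0002,0],"angular":[0,0,0],"hand":0},{"slide":[-0.001,-0.0002,0],"angular":[0,0,0],"hand":0}]'|head -2
python3 -c "
from bench import status;s=status.sense();print(s['position'],s['contact_force'],s['ft_torque'])"
python3 -m pendant '[{"slide":[-0.0005,-0.0001,0],"angular":[0,0,0],"hand":0},{"slide":[-0.001,-0.0002,0],"angular":[0,0,0],"hand":0},{"slide":[-0.001,-0.0002,0],"angular":[0,0,0],"hand":0},{"slide":[-0.001,-0.0002,0],"angular":[0,0,0],"hand":0},{"slide":[-0.001,-0.0002,0],"angular":[0,0,0],"hand":0}]'|head -2
python3 -c "
from bench import status;s=status.sense();print(s['position'],s['contact_force'],s['ft_torque'])"
python3 fit.py
```

```text
t: 55.08
position: [0.6446, 0.0262, 0.2585]
[0.64455952 0.02618576 0.25848749] [-0.48647558 -0.2701555   0.5078738 ] [-0.01002243  0.00050528 -0.06120955]
t: 55.7
position: [0.6441, 0.0262, 0.2586]
[0.64407722 0.0261658  0.25856648] [ 1.81122046  1.64069887 -0.49000455] [ 0.20487564 -0.46092649 -0.00637432]
t: 56.32
position: [0.6432, 0.026, 0.2585]
[0.64318845 0.0259868  0.25851285] [ 4.47170952  1.05879475 -0.41234317] [ 0.51971159 -0.82795841  0.01198852]
1 dots
wheel [ 0.5489  0.0067 -1.7626] -100.99 0.0
top [283.7, 239.1] [277, 232, 14, 15, 166] bench [0.4936 0.0386] r 0.0634 pocket ang 2.992 box r 0.0634
side [4.8, 42.2] [0, 36, 10, 15, 76]
side [474.4, 203.8] [366, 91, 194, 209, 2808]
side [296.5, 210.8] [289, 203, 16, 16, 212]
side [242.1, 214.1] [235, 206, 16, 17, 216]
side [290.3, 232.0] [283, 224, 16, 17, 238]
[0.6431389  0.02590829 0.25846692] [ 8.03101018e-05 -8.46528394e-02  9.96410502e-01  3.56623544e-05]
```

```bash
python3 -m pendant '[{"slide":[-0.0005,-0.0001,0],"angular":[0,0,0],"hand":0},{"slide":[-0.0008,-0.0002,0],"angular":[0,0,0],"hand":0},{"slide":[-0.0008,-0.0002,0],"angular":[0,0,0],"hand":0},{"slide":[-0.0008,-0.0002,0],"angular":[0,0,0],"hand":0},{"slide":[-0.0008,-0.0002,0],"angular":[0,0,0],"hand":0}]'|head -2
python3 -c "
from bench import status;s=status.sense();print(s['position'],s['contact_force'],s['ft_torque'])"
python3 -m pendant '[{"slide":[0.01,0.002,0],"angular":[0,0,0],"hand":0},{"slide":[0.03,0.005,0],"angular":[0,0,0],"hand":0},{"slide":[0.035,0.006,0.04],"angular":[0,0,0],"hand":0},{"slide":[0.035,0.006,0.1],"angular":[0,0,0],"hand":0},{"slide":[0.035,-0.05,0.14],"angular":[0,0,0],"hand":0}]'|head -2
python3 -m pendant '[{"slide":[0,-0.08,0],"angular":[0,0,0],"hand":0},{"slide":[0,-0.16,0],"angular":[0,0,0],"hand":0},{"slide":[0,-0.24,0],"angular":[0,0,0],"hand":0},{"slide":[0,-0.3,0],"angular":[0,0,0],"hand":0},{"slide":[0,-0.3,0],"angular":[0,0,0],"hand":0}]'|head -2
python3 fit.py
```

```text
t: 57.25
position: [0.6426, 0.0258, 0.2585]
[0.64257956 0.02575249 0.25852113] [ 4.00269224  2.68485789 -0.15631144] [ 0.60669971 -1.0039479  -0.02528439]
t: 57.88
position: [0.6696, -0.0086, 0.3652]
t: 58.5
position: [0.6679, -0.2425, 0.3628]
4 dots
wheel [ 0.5514  0.0079 -1.729 ] -99.06 0.0003
top [292.4, 191.7] [285, 184, 15, 16, 175] bench [0.6216 0.0181] r 0.0641 pocket ang 1.002 box r 0.0648
top [318.7, 205.6] [312, 198, 15, 16, 178] bench [ 0.5852 -0.0551] r 0.0643 pocket ang -0.001 box r 0.0651
top [284.0, 239.0] [277, 232, 15, 15, 174] bench [0.4936 0.0373] r 0.0644 pocket ang 3.0 box r 0.0644
side [72.6, 55.2] [67, 42, 12, 23, 150]
side [492.1, 221.6] [412, 138, 148, 162, 2331]
side [296.7, 210.8] [289, 203, 16, 16, 205]
side [242.1, 213.8] [235, 206, 16, 17, 214]
side [290.2, 232.0] [282, 224, 17, 17, 243]
[ 0.66918604 -0.23501938  0.36345832] [-6.53367846e-05 -8.58189088e-02  9.96310683e-01  3.64798079e-04]
```

All three jars are now at r 64.1–64.4 mm with pocket angles within 0.2°. One last overall look before handing in.

```bash
python3 -c "
from h import *
cv2.imwrite('pics/final.png',np.hstack([cv2.resize(read_camera(n)[:,:,::-1],(400,300)) for n in('top','side')]))"
```

```text
(no output)
```

View pics/final.png

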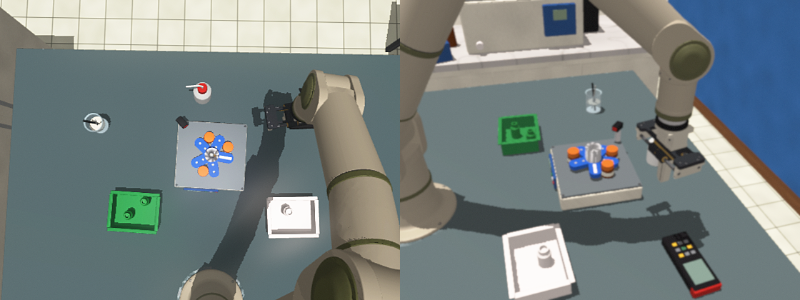

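The empties are in the right tubs, the wheel is home with a jar in each of three pockets, and the bystanders are untouched.

```bash
python3 -c "
from bench import workorder; print(workorder.job_done())"
```

```text
the job is handed in; nothing more can be done
None
```

I handed the job in at about 60 s of the 210 s: both green bottles and the one white bottle are in their tubs, the wheel is keyed and down on the flange, and the three amber jars stand upright in their own pockets, touching both sides as far as the cameras show (about 1 mm).

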